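# Hang the vial carrier on the bench rail

## Task

Pick up the vial hanger by its grip post, feed its runner into the flared open end of the slotted rail and slide it in against the spring buffer until the red-knobbed drop latch rises over the runner and drops down again behind it. Push gently: never drive the buffer to its hard stop and never jam the runner in the rail. Let go with the hanger hanging there latched, and leave the well plate, bottle and tip box where they are.

Things in the scene. Friction and masses are not known exactly. Their poses are not given: they have to be found in the camera images.
- hanger: Loose vial hanger, 0.2 to 0.35 kg, standing on the bench; sizes in mm. Origin: centre of tray underside, z up. Teal tray with 4 vials, 50 (x) by 66 (y), 48 high; steel yoke z 52 to 60; white neck 8 wide (x) by 30 (y), z 58 to 80; white runner head on top (see nose); an arm from the yoke to x -48 carries the teal grip post. In the rail its axes match the rail's.
- grip (a point): Good grasp point on the hanger's teal grip post: square, 16 by 16 mm, centred at hanger x -40 mm, y 0, from z 60 to its top at z 175 mm; this point is at z 160, 15 mm below the top. All four sides are free there, also in the rail (fingers clear its top). The hanger's weight hangs about 30 mm to +x of the post: pinched across y it swings about the pads; pinched across x it stays level.
- nose (a point): Tip of the white runner head, at the level of its underside (hanger x 0, y -31, z 78 mm). The head is 28 mm wide (x +-14), z 78 to 92 mm, flat tail face at hanger y +25 mm; from y -13 to -31 its nose is ramped and 20 mm wide, at the tip z 80 to 84 mm. The nose (hanger -y) goes into the rail first.
- rail: Fixed aluminium C rail, its stand on the +x side. Origin: on the bench under the rail's middle. It runs along its own y from -110 mm (closed) to +110 (open mouth); slide in towards -y. 44 wide, z 110 to 140; inside x +-17, z 115 to 135; slot x +-7 in the underside, lips 5 thick. A hanger in it rests on the lips with origin at rail x 0, z 37 mm; play 3 mm to each side, 6 mm up.
- mouth (a point): Centre of the rail's open mouth at the level of the lips' upper faces (rail x 0, y 110, z 115 mm). Teal flares at the sides and floor reach 17 mm further out and widen to about 48 mm. The hanger's grip post stays on the rail's -x side (towards the robot). Runner on rail friction is about 0.25.
- rail_top (a point): Middle of the rail's top face (rail 0, 0, 140 mm). A stop unit (dark plate with red latch knob on top reaching 23 mm above the face, orange buffer inside) is clamped somewhere along the rail; its place differs each time and is not reported: the latched hanger's origin is anywhere from rail y -62 to +2 mm, so find the end of travel by feel, the knob or the joints.
- latch (a joint): Lift of the drop latch with the red knob (m): 0 down, 0.004 or more while riding on the runner, 0 again once the runner's tail has passed it: latched. The ramped nose lifts it with a push of a few N, about 50 mm before the latched place; spring 2 N plus 0.25 N/mm.
- buffer (a joint): How far the spring buffer at the end of travel is pressed (m): 0 free. The latch drops at about 4 to 5 mm and the latched hanger then keeps it pressed about 4 mm. Starts at 1.6 N, 0.8 N/mm more, so about 5 to 7 N of push at latching; beyond 0.0105 (over 10 N) it is driven too far; hard stop at 0.0125.
- wellplate: Bystander: clear 96-well plate, 86 by 128 by 15 mm, origin centre of underside. Leave alone.
- bottle: Bystander: amber bottle, 64 mm diameter, 130 mm high, origin centre of underside. Leave alone.
- tipbox: Bystander: blue pipette-tip box with pale lid, 88 by 128 by 63 mm, origin centre of underside. Leave alone.
There are look-alikes about, which are no part of the job. What is meant by the hanger is not yellow, and is the larger of those in its own colour.

How it is judged:
On the way, in this order (a step that is already met when the one before it is completed fails the run):
1. the runner has entered the open end of the rail, level and in line (y of nose in the frame of rail between 0 and 0.095 m and x of nose in the frame of rail between -0.008 and 0.008 m and z of nose in the frame of rail between 0.11 and 0.124 m), for 0.05 s.
2. the latch has been lifted by the runner inside the rail (value of joint latch above 0.0025 m and y of nose in the frame of rail below 0.075 m), for 0.05 s.
3. the hanger is home: buffer pressed and latch down behind the runner (value of joint buffer above 0.0025 m and value of joint latch below 0.002 m), for 0.2 s.
At the end, for the whole second after the job is handed in: The released hanger hangs at rest in the rail, upright within 0.12 rad and within 8 mm of the rail's centre line, its origin at rail y below 10 mm and 32 to 44 mm above the bench; the latch is down (less than 2 mm lifted) behind the runner and the buffer is held pressed by more than 2.5 mm (all of step 3 and x of hanger in the frame of rail between -0.008 and 0.008 m and z of hanger in the frame of rail between 0.032 and 0.044 m and y of hanger in the frame of rail below 0.01 m and angle between hanger's own z axis and vertical below 0.12 rad and linear speed of hanger below 0.02 m/s and contact force between hanger and rail above 0.5 N); the robot touches nothing.
It fails at once if the buffer is driven to its hard stop (pressed more than 10.5 mm) (value of joint buffer above 0.0105 m).
It fails at once if the hanger is jammed against the rail with more than 25 N (contact force between hanger and rail above 25 N).
It fails at once if the well plate is disturbed (moved over 20 mm) (distance of wellplate from where it was at the start of the episode above 0.02 m).
It fails at once if the bottle is disturbed (moved over 20 mm) (distance of bottle from where it was at the start of the episode above 0.02 m).
It fails at once if the tip box is disturbed (moved over 20 mm) (distance of tipbox from where it was at the start of the episode above 0.02 m).
It also fails if it takes over 64 s, if anything falls off the work surface, if the arm or the gripper's body presses on something with over 40 N, if the wrist force passes 120 N, or if a joint passes its speed limit or range.

## Robot

A 6-joint arm with a two-finger parallel gripper is mounted at the origin on the work surface. World frame = base frame: x ahead of the robot, y to its left, z up, the work surface at z = 0. Lengths are in m, angles in rad, forces in N, time in s.
With the tool pointing down it reaches from about 0.25 to 0.85 m from the base axis. Payload 12.5 kg.
Tool frame: the origin (TCP) lies midway between the tips of the shut fingers; the grasp point (between the pads) lies 19 mm behind it; z points along the fingers, y is the direction in which the jaws open and shut (so a half turn about z gives the same grasp; the last joint's range is limited). The gripper opens to 93 mm and grips with 3 to 60 N. Pads are 15 mm wide; open, the fingers measure 128 mm over their backs; the gripper's body (75 mm by 188 mm) begins 65 mm behind the grasp point.
Start: joints at [-1.401, 0.351, 1.652, -0, 1.139, -0.085], TCP at [0.139, -0.532, 0.219] pointing down, gripper open.
Joint ranges: [-2.75, 2.75], [-0.79, 2.1], [0.01, 2.65], [-1.57, 4.71], [0.07, 3.14], [-2.87, 2.87]. Speed limits (rad/s): [2.22, 2.22, 2.79, 3.14, 3.14, 3.14].

## Interface

Orientations are given as a unit quaternion [x, y, z, w].
In Python, from cell import manip gives the robot as it stands.
- The arm moves only by the tool carry_out, never from a script. Its argument "motion" is a list of rows, each a list of 4 numbers: the shift along the world's x, y, z scaled (see below), then the turn about the world's z scaled (see below). A call has 1 to 5 rows; each row shifts and turns the commanded pose from where the row before left it; what a row does not reach is not made up. The controller multiplies each number of a shift by 1000 mm and each number of a turn by 0.5 rad. A row lasts 1/12 s, in which the tool goes at most 41.7 mm and 7.16 degrees, less where a joint would pass 70% of its speed; a pose out of reach is approached as far as the arm can. A call with a number of a shift or a turn outside -1 to 1 is refused whole. A call with a gripper value outside its range is refused whole. "jaw" is the gripper command: -1 is shut, 1 is fully open, values between are in proportion, set as the call begins (left out, the last holds). The fingers move at their own pace and stop on an object; the grip force is fixed at half the most. Time passes only in rows, so rows that do not move let the fingers close. It gives the time, the measured TCP pose, the force and the opening at its end, in the units of the state.
- manip.read_state(): the state, without advancing time (a new reading comes with each control period).
- manip.get_image(name): name is "scene" or "top"; returns the picture (384x512x3 uint8, red, green, blue); there is no depth.
- manip.camera_params(name): a dict with "mtx" (3x3 intrinsics, pixels), "extrinsics" (4x4, takes a point from camera to world coordinates). Camera axes: x right, y down, z forward; pixel columns grow to the right and rows downward; lengths in m; the calibration is good to about 2 mm. A picture is of the moment at which its call begins. camera_params takes no time and is no camera call.
- manip.hand_in(): hands the job in, once; it reports no verdict.
The state is a dict: "time": time; "qpos": joint angles; "qvel": joint speeds; "effort": joint torques, N m; "tcp_pos": TCP position; "tcp_rot": TCP orientation; "ft_force": force on the tool from outside, world axes, zero at the start; "torque": the same for the moment, N m; "opening": finger opening in m.
Only numpy, scipy, OpenCV 4.12 (cv2) and the standard library are available. Lean on these libraries where they do the work, as an engineer would, in place of code of your own. Each camera call takes 0.05 s, during which the arm holds its last target.

## Working session

There is one attempt and no reset: what is moved stays moved. The work goes in short steps, Python scripts to look and compute and a tool call to move; the robot and the scene stay as the last step left them, time stands still between calls to the robot, and variables do not carry over. Pictures are saved under pics/ and viewed, and the job is handed in when it is done.

Besides the shell and the picture viewer there is one more tool, called in YAML: its name, and indented under it one key for each argument. carry_out: Moves the arm, as the interface text tells. Its arguments: {"type":"object","properties":{"motion":{"type":"array","items":{"type":"array","items":{"type":"number","minimum":-1,"maximum":1}}},"jaw":{"type":"number"}},"required":["motion"]}

```bash
ls; mkdir -p pics; python3 - <<'E'
from cell import manip
import cv2,numpy as np
print(manip.read_state())
for n in("scene","top"):
    im=manip.get_image(n); cv2.imwrite(f"pics/{n}0.png",cv2.cvtColor(im,cv2.COLOR_RGB2BGR))
    p=manip.camera_params(n); print(n,np.array(p["mtx"]).round(2).tolist(),np.array(p["extrinsics"]).round(4).tolist())
E
```

```text
pics
{'time': 0.0, 'qpos': array([-1.40056411e+00,  3.51254409e-01,  1.65240763e+00,  3.89965377e-06,
        1.13909945e+00, -8.45779035e-02]), 'qvel': array([-5.86212537e-04,  3.04208479e-05, -1.60849116e-03, -3.77297061e-04,
       -5.08053769e-05, -4.14386183e-04]), 'effort': array([-1.35293532e-03, -4.97317350e+01, -2.85257775e+01,  6.98238518e-02,
        2.57293938e-02, -1.16915462e-04]), 'tcp_pos': array([ 0.13861395, -0.53189732,  0.21809773]), 'tcp_rot': array([ 9.91894882e-01,  1.27059832e-01, -2.32524408e-05, -5.83957323e-04]), 'ft_force': array([0.53442408, 0.53899252, 0.86075308]), 'torque': array([-0.01436615, -0.00874889, -0.02068997]), 'opening': 0.09306948439984532}
scene [[390.63, 0.0, 264.07], [0.0, 390.63, 185.01], [0.0, 0.0, 1.0]] [[0.3346, 0.5919, -0.7333, 1.2597], [0.9423, -0.2176, 0.2544, -0.2475], [-0.009, -0.7761, -0.6306, 0.7337], [0.0, 0.0, 0.0, 1.0]]
top [[470.28, 0.0, 254.81], [0.0, 470.28, 184.84], [0.0, 0.0, 1.0]] [[0.0054, -0.9968, 0.0802, 0.4242], [-1.0, -0.0056, -0.0012, -0.0187], [0.0017, -0.0802, -0.9968, 1.413], [0.0, 0.0, 0.0, 1.0]]
```

View pics/scene0.png

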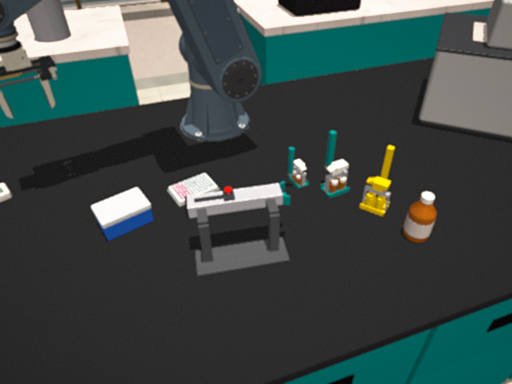

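View pics/top0.png

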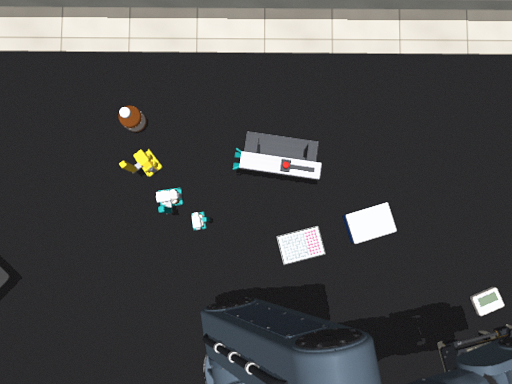

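Candidates, as scene and top pixels: a small teal one at (298,172) and (198,220), a larger teal one at (337,165) and (169,197), and a yellow one at (378,185) and (147,162). The larger teal one fits the description: it isn't yellow and is the larger in its colour. I'll confirm that in a crop.

```bash
python3 - <<'E'
import cv2,numpy as np
a=cv2.imread("pics/scene0.png")[120:250,180:410]; b=cv2.imread("pics/top0.png")[120:250,110:340]
a=cv2.resize(a,None,fx=3.4,fy=3.4,interpolation=cv2.INTER_CUBIC); b=cv2.resize(b,None,fx=3.4,fy=3.4,interpolation=cv2.INTER_CUBIC)
cv2.imwrite("pics/cs.png",a); cv2.imwrite("pics/ct.png",b)
E
```

```text
(no output)
```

View pics/cs.png

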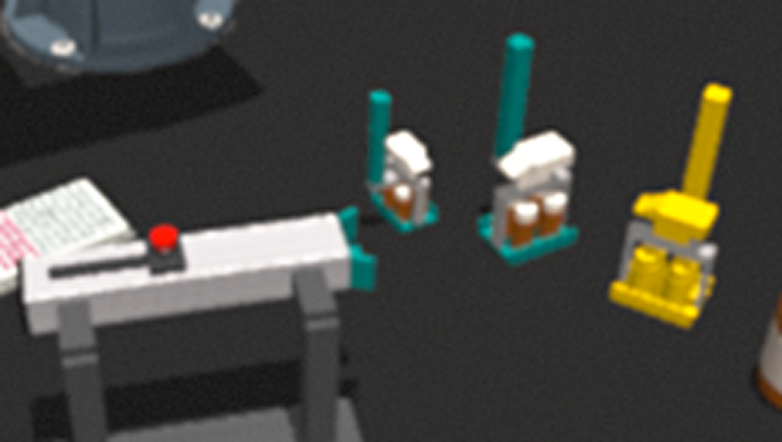

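View pics/ct.png

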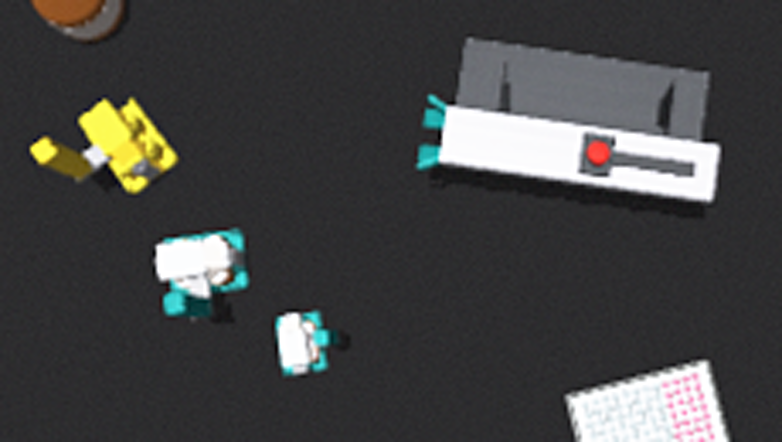

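Crop check: the larger teal hanger has its post top at about top pixel (162,209), and its nose points towards world -y. Next I'll measure the poses.

```bash
cat > h.py <<'E'
import cv2,numpy as np
from cell import manip
def P(n):
    p=manip.camera_params(n); return np.array(p["mtx"]),np.array(p["extrinsics"])
def ray(n,uv):
    K,E=P(n); d=E[:3,:3]@np.linalg.solve(K,[uv[0],uv[1],1.]); return E[:3,3],d/np.linalg.norm(d)
def onz(n,uv,z):
    o,d=ray(n,uv); return o+d*(z-o[2])/d[2]
def proj(n,p):
    K,E=P(n); c=np.linalg.inv(E)@np.r_[p,1]; q=K@c[:3]; return q[:2]/q[2]
def two(a,b):
    o1,d1=ray("scene",a);o2,d2=ray("top",b)
    s=np.linalg.lstsq(np.c_[d1,-d2],o2-o1,rcond=None)[0]
    p,q=o1+d1*s[0],o2+d2*s[1]; return (p+q)/2,np.linalg.norm(p-q)
E
python3 - <<'E'
from h import *
top=cv2.imread("pics/top0.png"); sc=cv2.imread("pics/scene0.png")
def masks(im):
    h=cv2.cvtColor(im,cv2.COLOR_BGR2HSV)
    return cv2.inRange(h,(0,0,190),(179,50,255)),cv2.inRange(h,(80,120,50),(100,255,255)),cv2.inRange(h,(0,180,120),(6,255,255))
def comps(m,box,name,amin=20):
    mm=np.zeros_like(m);x0,y0,x1,y1=box;mm[y0:y1,x0:x1]=m[y0:y1,x0:x1]
    for c in cv2.findContours(mm,cv2.RETR_EXTERNAL,cv2.CHAIN_APPROX_NONE)[0]:
        if cv2.contourArea(c)>amin:
            r=cv2.minAreaRect(c);print(name,cv2.contourArea(c),np.round(r[0],1),np.round(r[1],1),cv2.boxPoints(r).round(1).tolist()); yield c,r
w,t,r=masks(top)
for c,re in comps(w,(220,130,340,190),"rail"):
    for b in cv2.boxPoints(re): print("   ",onz("top",b,.14).round(4))
for c,re in comps(r,(220,130,340,190),"knob",5): print(onz("top",re[0],.160).round(4))
for c,re in comps(w,(150,180,185,215),"head"):
    for b in cv2.boxPoints(re): print("   ",onz("top",b,.092).round(4))
list(comps(t,(150,180,188,216),"teal top",3))
w,t,r=masks(sc)
list(comps(t,(320,120,355,200),"teal sc",3)); list(comps(r,(180,170,300,210),"knob sc",5))
list(comps(w,(180,170,300,215),"rail sc"))
E
python3 - <<'E'
import cv2
a=cv2.imread("pics/scene0.png")[125:200,310:365]; b=cv2.imread("pics/top0.png")[180:220,145:195]
cv2.imwrite("pics/cs2.png",cv2.resize(a,None,fx=8,fy=8,interpolation=cv2.INTER_NEAREST)); cv2.imwrite("pics/ct2.png",cv2.resize(b,None,fx=14,fy=14,interpolation=cv2.INTER_NEAREST))
E
```

```text
rail 1260.0 [279.9 164.6] [81.2 16.7] [[238.5, 167.10000610351562], [240.89999389648438, 150.5], [321.29998779296875, 162.1999969482422], [318.8999938964844, 178.6999969482422]]
    [0.5749 0.0243 0.14  ]
    [0.6204 0.0181 0.14  ]
    [ 0.5895 -0.2012  0.14  ]
    [ 0.5442 -0.1944  0.14  ]
knob 21.0 [285.5 164.5] [5. 5.] [[283.0, 162.0], [288.0, 162.0], [288.0, 167.0], [283.0, 167.0]]
[ 0.5802 -0.1023  0.16  ]
head 236.5 [166.4 198. ] [16.7 21.2] [[155.0, 190.89999389648438], [176.10000610351562, 188.5], [177.89999389648438, 205.10000610351562], [156.8000030517578, 207.5]]
    [0.5118 0.2605 0.092 ]
    [0.5187 0.2013 0.092 ]
    [0.4721 0.1953 0.092 ]
    [0.4652 0.2543 0.092 ]
teal top 69.5 [164.5 207.5] [13.  9.] [[158.0, 212.0], [158.0, 203.0], [171.0, 203.0], [171.0, 212.0]]
teal top 27.0 [177.  201.5] [ 7. 10.] [[172.0, 198.0], [182.0, 198.0], [182.0, 205.0], [172.0, 205.0]]
teal top 21.0 [172.6 188.4] [18.4  5.6] [[163.0, 189.0], [164.3000030517578, 183.5], [182.1999969482422, 187.8000030517578], [180.89999389648438, 193.1999969482422]]
teal sc 86.5 [337.9 192.1] [ 6.8 24. ] [[325.3999938964844, 191.60000610351562], [348.79998779296875, 186.10000610351562], [350.29998779296875, 192.6999969482422], [327.0, 198.1999969482422]]
teal sc 22.0 [322.  186.5] [4. 9.] [[320.0, 191.0], [320.0, 182.0], [324.0, 182.0], [324.0, 191.0]]
teal sc 232.0 [330.7 147.6] [ 8.2 35.7] [[324.70001220703125, 164.89999389648438], [328.6000061035156, 129.39999389648438], [336.70001220703125, 130.3000030517578], [332.79998779296875, 165.8000030517578]]
knob sc 35.5 [227.5 189. ] [6. 7.] [[224.0, 186.0], [231.0, 186.0], [231.0, 192.0], [224.0, 192.0]]
rail sc 21.0 [182.  197.5] [4. 9.] [[180.0, 202.0], [180.0, 193.0], [184.0, 193.0], [184.0, 202.0]]
rail sc 1370.5 [230.1 185.9] [ 33.1 100.4] [[178.10000610351562, 176.5], [277.6000061035156, 162.5], [282.20001220703125, 195.3000030517578], [182.6999969482422, 209.3000030517578]]
```

View pics/cs2.png

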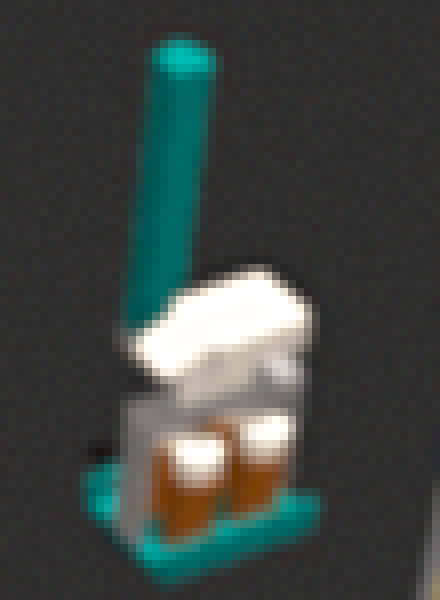

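View pics/ct2.png

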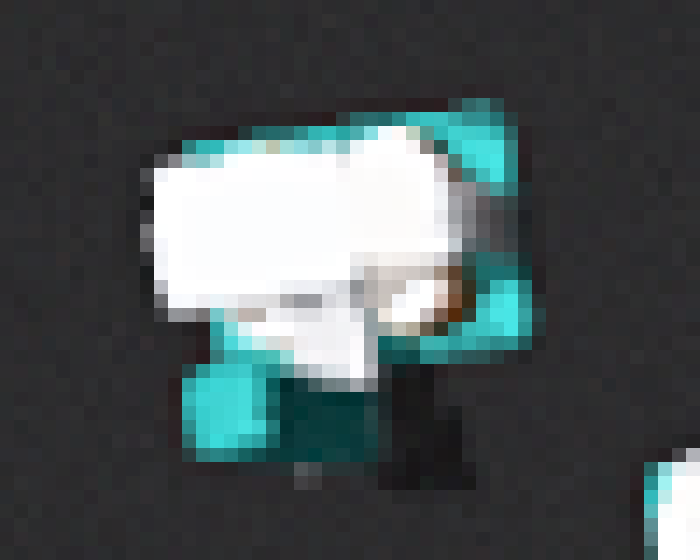

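```bash
python3 - <<'E'
from h import *
p,e=two((332.4,131.4),(160.8,209.1)); print("post top",p.round(4),e, onz("top",(160.8,209.1),.175).round(4), onz("scene",(332.4,131.4),.175).round(4))
# rail long edges via subpixel gradient in top image, line fit
top=cv2.cvtColor(cv2.imread("pics/top0.png"),cv2.COLOR_BGR2GRAY).astype(float)
def edges(u0,u1,vfun,up):
    pts=[]
    for u in range(u0,u1,2):
        v=int(round(vfun(u))); s=np.arange(v-5,v+6); col=top[s,u]; g=np.abs(np.diff(col)); g[g<.3*g.max()]=0
        pts.append((u,(g*(s[:-1]+.5)).sum()/g.sum()))
    pts=np.float32(pts); vx,vy,x0,y0=cv2.fitLine(pts,cv2.DIST_HUBER,0,.01,.01).ravel()
    r=np.abs((pts[:,0]-x0)*vy-(pts[:,1]-y0)*vx).mean()
    a,b=[onz("top",(x0+s*vx,y0+s*vy),.14) for s in(-35,35)]
    if a[1]>b[1]: a,b=b,a
    d=b-a; yaw=-np.arctan2(d[0],d[1]); print(up,"yaw",yaw.round(4),"res",r.round(2)); return a,yaw
A,y1=edges(244,318,lambda u:150.5+(u-240.9)*11.7/80.4,"far")
B,y2=edges(244,316,lambda u:167.1+(u-238.5)*11.6/80.4,"near")
y=(y1+y2)/2; ex=np.array([np.cos(y),np.sin(y)]);ey=np.array([-ex[1],ex[0]])
print("far x",ex@A[:2],"near",ex@B[:2],"width",ex@A[:2]-ex@B[:2])
for n in ("top",):
    for u,v in((240,159),(320.1,170.4)): print(ey@onz(n,(u,v),.14)[:2])
print("yaw",y)
# yaw of hanger from tray corners (z~.0-.006) in top image
E
python3 - <<'E'
import cv2
a=cv2.imread("pics/top0.png")[140:190,225:330]
cv2.imwrite("pics/ct3.png",cv2.resize(a,None,fx=7.5,fy=7.5,interpolation=cv2.INTER_NEAREST))
b=cv2.imread("pics/scene0.png")[175:225,180:295]
cv2.imwrite("pics/cs3.png",cv2.resize(b,None,fx=6.8,fy=6.8,interpolation=cv2.INTER_NEAREST))
E
```

```text
post top [0.4588 0.2272 0.1769] 0.002056803916465661 [0.4584 0.2266 0.175 ] [0.4561 0.2299 0.175 ]
far yaw -0.1435 res 0.31
near yaw -0.1403 res 0.25
far x 0.6117578757485164 near 0.565854864742806 width 0.04590301100571037
0.10477316596309766
-0.11563210241768651
yaw -0.14193491642679887
```

View pics/ct3.png

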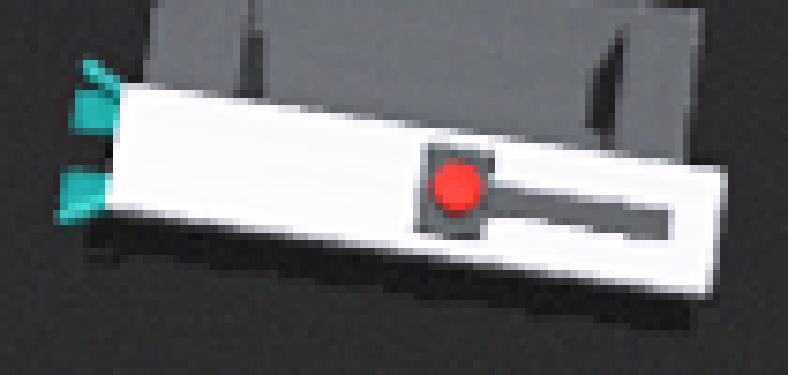

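View pics/cs3.png

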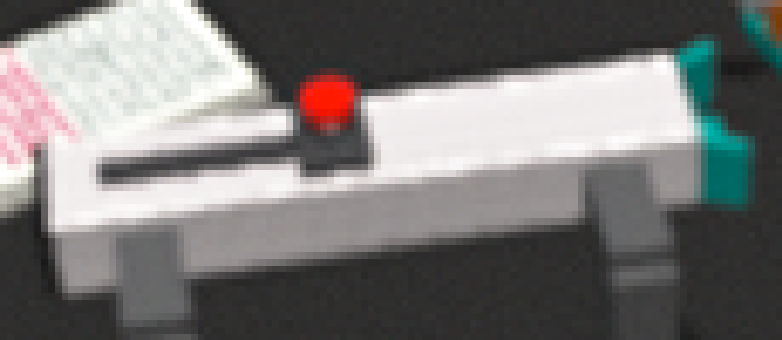

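```bash
python3 - <<'E'
from h import *
y=-.142; ex=np.array([np.cos(y),np.sin(y)]);ey=np.array([-ex[1],ex[0]])
pts=[onz("scene",((u/6.8)+180-.5,v/6.8+175-.5),.14)[:2] for u,v in((698,148),(672,56),(55,228),(42,148))]
for p in pts: print((ex@p).round(4),(ey@p).round(4))
for a,b in((0,2),(1,3)): d=pts[a]-pts[b]; print(-np.arctan2(d[0],d[1]))
k,e=two((227.5,189),(285.5,164.5)); print("knob",k,e,ex@k[:2],ey@k[:2])
# hanger yaw: tray corners in top crop ct2 (14x, off 145,180); z~.006
for n,f,o,l in(("top",14,(145,180),((518,110),(535,345))),("scene",8,(310,125),((165,580),(320,500),(88,480)))):
    for u,v in l: print(n,onz(n,(u/f+o[0]-.5,v/f+o[1]-.5),.006 if n=="top" else (.0 if v>490 and u<200 else .006)).round(4))
for s in (0,.05,.1,.15):
    print(s, [proj("top",np.array([.4585+.04*np.cos(s)-yy*np.sin(s)+xx*np.cos(s),.2275+.04*np.sin(s)+yy*np.cos(s)+xx*np.sin(s),.092]))*14-np.array([145,180])*14+7 for xx,yy in((14,25),(-14,25),(14,-13))])
E
```

```text
0.6142 0.1056
0.5633 0.1083
0.6093 -0.1121
0.5673 -0.1145
-0.16412295214125805
-0.12401810908461292
knob [ 0.58004296 -0.10134678  0.1625572 ] 0.0015447947128573337 0.5885477186970978 -0.018237143368388872
top [0.5286 0.1994 0.006 ]
top [0.4782 0.1949 0.006 ]
scene [0.5231 0.2079 0.    ]
scene [0.5084 0.2778 0.006 ]
scene [0.4687 0.2034 0.006 ]
0 [array([-67101.45489195, -38277.31007035]), array([-982891.0050385 ,  538335.92133543]), array([ 35865.980509  , -36986.83037821])]
0.05 [array([-72071.19105618, -36390.01174047]), array([-2264398.57331587,  1388883.80771423]), array([ 33311.35637712, -37914.57943896])]
0.1 [array([-77399.57514788, -34270.4418029 ]), array([ 6736937.17408321, -4601618.68706849]), array([ 30810.70304568, -38757.8400643 ])]
0.15 [array([-83143.86339949, -31882.4084731 ]), array([ 1320507.97536223, -1000330.21458567]), array([ 28358.4400602 , -39522.07115633])]
```

```bash
python3 - <<'E'
from h import *
for s in (0.04,.08,.12,.16):
  R=np.array([[np.cos(s),-np.sin(s)],[np.sin(s),np.cos(s)]])
  def px(n,x,yy,z,f,o): 
    q=np.array([.4585,.2275])+R@np.array([x+40,yy])/1000; return ((proj(n,np.r_[q,z/1000])-np.array(o)+.5)*f).round(0).tolist()
  print(s,"head",[px("top",*a,14,(145,180)) for a in((14,25,92),(-14,25,92),(14,-13,92))],"tray",[px("top",*a,14,(145,180)) for a in((25,-33,5),(-25,-33,5))],"sc",[px("scene",*a,8,(310,125)) for a in((25,-33,0),(25,33,6),(-25,-33,6),(14,25,92))])
E
```

```text
0.04 head [[176.0, 161.0], [178.0, 300.0], [365.0, 155.0]] tray [[529.0, 128.0], [534.0, 361.0]] sc [[140.0, 590.0], [303.0, 531.0], [75.0, 495.0], [297.0, 328.0]]
0.08 head [[165.0, 167.0], [173.0, 306.0], [354.0, 153.0]] tray [[517.0, 123.0], [531.0, 355.0]] sc [[148.0, 590.0], [307.0, 527.0], [78.0, 496.0], [301.0, 325.0]]
0.12 head [[155.0, 173.0], [169.0, 311.0], [343.0, 151.0]] tray [[504.0, 118.0], [528.0, 349.0]] sc [[156.0, 590.0], [311.0, 523.0], [81.0, 498.0], [304.0, 321.0]]
0.16 head [[145.0, 179.0], [164.0, 317.0], [332.0, 150.0]] tray [[491.0, 113.0], [524.0, 344.0]] sc [[165.0, 590.0], [314.0, 519.0], [85.0, 499.0], [308.0, 318.0]]
```

carry_out:
  motion:
    - [0,0,0.035,0]
    - [0.016,0.038,0,0.238]
    - [0.016,0.038,0,0.238]
    - [0.016,0.038,0,0.238]
    - [0.016,0.038,0,0.238]
  jaw: 1

```text
time: 0.52
tcp_pos: [0.2028, -0.3783, 0.2533]
tcp_rot: [0.933, 0.36, 0.0, -0.0]
ft_force: [1.3, -0.6, -0.1]
opening: 0.093
```

carry_out:
  motion:
    - [0.016,0.038,0,0.238]
    - [0.016,0.038,0,0.238]
    - [0.016,0.038,0,0.238]
    - [0.016,0.038,0,0.238]
    - [0.016,0.038,0,0.238]

```text
time: 0.93
tcp_pos: [0.2826, -0.1883, 0.2536]
tcp_rot: [0.787, 0.617, 0.0, 0.0]
ft_force: [1.4, -1.2, 0.8]
opening: 0.0927
```

carry_out:
  motion:
    - [0.016,0.038,0,0.238]
    - [0.016,0.038,0,0.238]
    - [0.016,0.038,0,0.238]
    - [0.016,0.038,0,0]
    - [0.016,0.038,0,0]

```text
time: 1.35
tcp_pos: [0.3628, 0.002, 0.2538]
tcp_rot: [0.666, 0.746, 0.0, 0.0]
ft_force: [0.5, -1.3, 0.5]
opening: 0.0929
```

carry_out:
  motion:
    - [0.016,0.038,0,0]
    - [0.016,0.038,0,0]
    - [0.016,0.038,0,0]
    - [0.016,0.038,0,0]
    - [0,0,0,0]

```text
time: 1.77
tcp_pos: [0.428, 0.1567, 0.2532]
tcp_rot: [0.665, 0.747, 0.001, -0.0]
ft_force: [0.1, -1.4, -0.6]
opening: 0.0932
```

carry_out:
  motion:
    - [0.016,0.036,0,0]
    - [0.015,0.035,0,0]
    - [0,0,-0.02,0]
    - [0,0,0,0]
    - [0,0,0,0]

```text
time: 2.18
tcp_pos: [0.4568, 0.2222, 0.2328]
tcp_rot: [0.666, 0.746, -0.001, -0.001]
ft_force: [-0.3, -0.9, 0.1]
opening: 0.093
```

```bash
python3 - <<'E'
from h import *
s=manip.read_state();print(s["tcp_pos"],s["tcp_rot"])
for n in("scene","top"):
    im=cv2.cvtColor(manip.get_image(n),cv2.COLOR_RGB2BGR); cv2.imwrite(f"pics/{n}1.png",im)
a=cv2.imread("pics/scene1.png")[60:210,250:450];cv2.imwrite("pics/v1.png",cv2.resize(a,None,fx=4,fy=4))
E
```

```text
[0.45679804 0.22220529 0.23283997] [ 6.66284246e-01  7.45696328e-01 -1.38172447e-03 -6.17693111e-04]
```

View pics/v1.png

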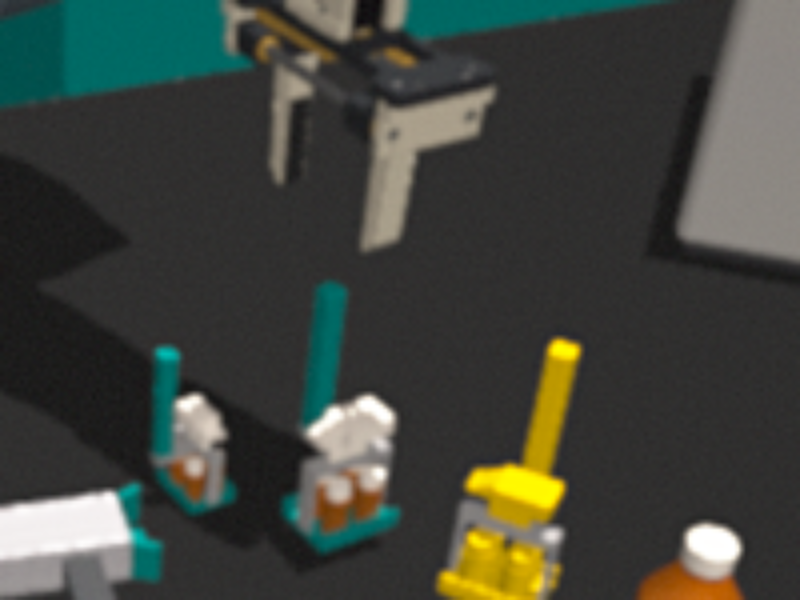

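View pics/top1.png

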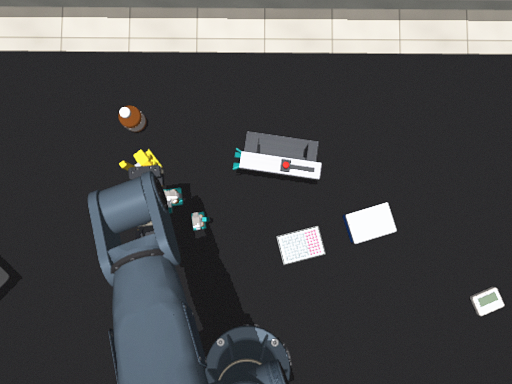

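The scene picture shows the open fingers above and straddling the large post, whose top is near (332,131) in the full picture. I'll correct by a few mm and descend.

carry_out:
  motion:
    - [0.003,0.006,-0.02,0]
    - [0,0,-0.024,0]
    - [0,0,-0.024,0]
    - [0,0,-0.024,0]
    - [0,0,0,0]

```text
time: 2.7
tcp_pos: [0.4589, 0.2273, 0.139]
tcp_rot: [0.667, 0.745, -0.002, -0.001]
ft_force: [-0.7, 0.7, -0.5]
opening: 0.0933
```

```bash
python3 - <<'E'
from h import *
s=manip.read_state();print(s["tcp_pos"],s["tcp_rot"],s["ft_force"])
im=cv2.cvtColor(manip.get_image("scene"),cv2.COLOR_RGB2BGR); cv2.imwrite("pics/scene2.png",im)
print(proj("scene",s["tcp_pos"]),proj("scene",s["tcp_pos"]+[0,0,.034]))
a=im[90:210,280:400];cv2.imwrite("pics/v2.png",cv2.resize(a,None,fx=5,fy=5))
E
```

```text
[0.45894196 0.22731165 0.13899274] [ 0.6668207   0.74521386 -0.00227339 -0.00113114] [-0.66874733  0.67603562 -0.54574778]
[330.70892433 143.27293907] [331.9427015  132.72032724]
```

View pics/v2.png

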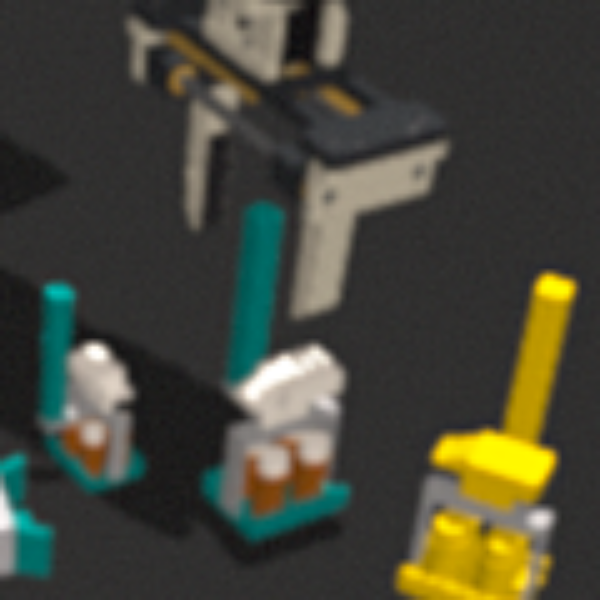

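Predicted post top is (331.9,132.7) and I see it at about (332.5,131.7), so it's centred between the fingers. Closing.

carry_out:
  motion:
    - [0,0,0,0]
    - [0,0,0,0]
    - [0,0,0,0]
    - [0,0,0,0]
    - [0,0,0,0]
  jaw: -1

```text
time: 3.17
tcp_pos: [0.4609, 0.2289, 0.1424]
tcp_rot: [0.666, 0.746, 0.001, 0.0]
ft_force: [0.2, 0.3, 1.0]
opening: 0.0645
```

carry_out:
  motion:
    - [0,0,0,0]
    - [0,0,0,0]
    - [0,0,0,0]
    - [0,0,0,0]
    - [0,0,0,0]

```text
time: 3.58
tcp_pos: [0.4606, 0.2288, 0.1416]
tcp_rot: [0.666, 0.746, -0.0, -0.0]
ft_force: [-0.3, 0.2, 0.3]
opening: 0.0307
```

carry_out:
  motion:
    - [0,0,0,0]
    - [0,0,0,0]
    - [0,0,0,0]
    - [0,0,0,0]
    - [0,0,0,0]

```text
time: 4.0
tcp_pos: [0.4604, 0.2287, 0.1413]
tcp_rot: [0.666, 0.746, -0.0, -0.0]
ft_force: [0.3, 0.7, -3.3]
opening: 0.0159
```

```bash
python3 - <<'E'
from cell import manip
s=manip.read_state();print(s["tcp_pos"],s["tcp_rot"],s["ft_force"],s["torque"],s["opening"])
E
```

```text
[0.46037689 0.228679   0.14132925] [ 6.66424473e-01  7.45572438e-01 -3.52565842e-04 -1.92337940e-04] [ 0.25066754  0.70644466 -3.30249181] [-0.05211981 -0.01922217 -0.04636688] 0.015934263067089
```

carry_out:
  motion:
    - [0,0,0.01,0]
    - [0,0,0.02,0]
    - [0,0,0.02,0]
    - [0,0,0,0]
    - [0,0,0,0]

```text
time: 4.42
tcp_pos: [0.461, 0.2289, 0.1923]
tcp_rot: [0.666, 0.746, 0.001, 0.0]
ft_force: [-0.1, -0.3, -3.5]
opening: 0.0159
```

carry_out:
  motion:
    - [0.012,-0.015,0,-0.1]
    - [0.024,-0.03,0,-0.1]
    - [0.024,-0.03,0,-0.1]
    - [0.024,-0.03,0,-0.1]
    - [0.012,-0.015,0,-0.108]

```text
time: 4.83
tcp_pos: [0.5581, 0.1057, 0.1902]
tcp_rot: [0.757, 0.654, -0.001, 0.0]
ft_force: [0.2, -0.5, -3.3]
opening: 0.0158
```

carry_out:
  motion:
    - [0.008,-0.009,-0.008,0]
    - [0,0,0,0]
    - [0,0,0,0]
    - [0,0,0,0]
    - [0,0,0,0]

```text
time: 5.25
tcp_pos: [0.5639, 0.1009, 0.1835]
tcp_rot: [0.755, 0.656, -0.0, -0.0]
ft_force: [-0.7, 0.3, -3.5]
opening: 0.0159
```

```bash
python3 - <<'E'
from h import *
s=manip.read_state();print(s["tcp_pos"],s["tcp_rot"],s["ft_force"],s["torque"],s["opening"])
for n in("scene","top"):
    im=cv2.cvtColor(manip.get_image(n),cv2.COLOR_RGB2BGR); cv2.imwrite(f"pics/{n}3.png",im)
a=cv2.imread("pics/scene3.png")[90:230,190:370];cv2.imwrite("pics/v3.png",cv2.resize(a,None,fx=4.2,fy=4.2,interpolation=cv2.INTER_CUBIC))
a=cv2.imread("pics/top3.png")[120:240,150:330];cv2.imwrite("pics/t3.png",cv2.resize(a,None,fx=4.2,fy=4.2,interpolation=cv2.INTER_CUBIC))
E
```

```text
[0.5639276  0.10087981 0.18346264] [ 7.54789877e-01  6.55966586e-01 -1.66116570e-04 -2.29405773e-04] [-0.69083876  0.30818543 -3.54961415] [-0.04688025 -0.02537741  0.01993307] 0.01590434962120312
```

View pics/v3.png

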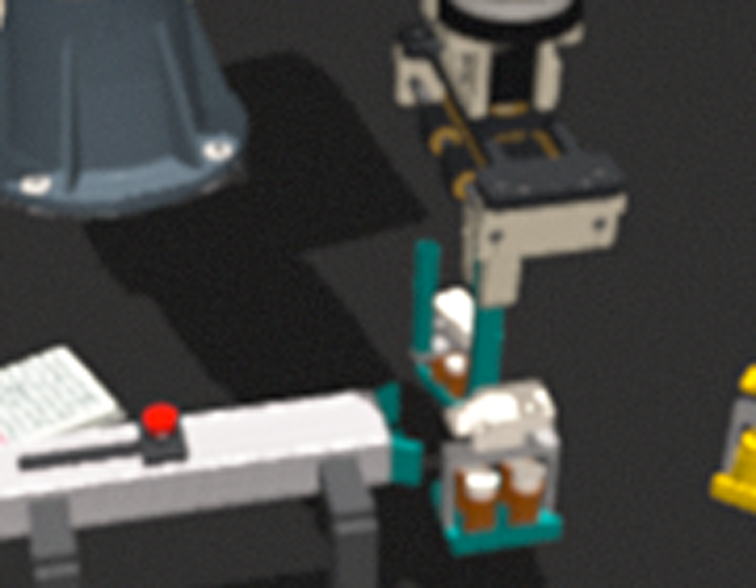

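View pics/t3.png

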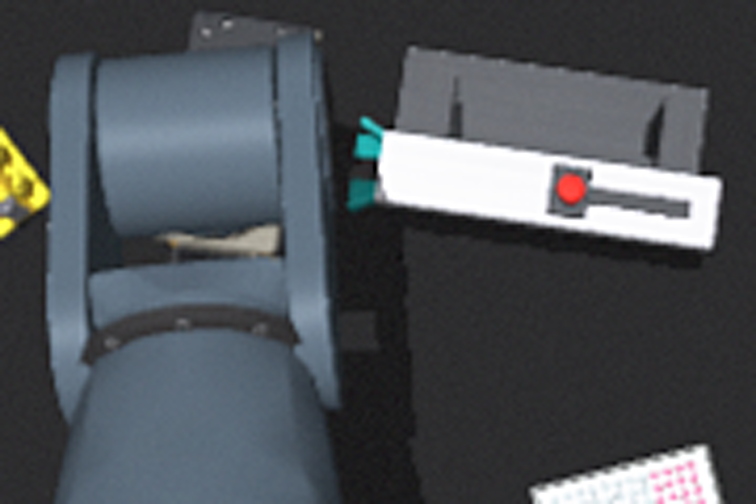

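```bash
cat >> h.py <<'E'
def hang(s):
    q=s["tcp_rot"]; a=2*np.arctan2(q[1],q[0])-np.pi/2
    ex=np.array([np.cos(a),np.sin(a),0]);ey=np.array([-ex[1],ex[0],0])
    o=s["tcp_pos"]+.04*ex-[0,0,.1413]; return o,ex,ey,a
RO=np.array([.58215,-.08777]);ry=-.142
def torail(p):
    ex=np.array([np.cos(ry),np.sin(ry)]);ey=np.array([-ex[1],ex[0]]); d=p[:2]-RO; return np.r_[ex@d,ey@d,p[2]]
def overlay(im,s,box,f):
    x0,y0,x1,y1=box; big=cv2.resize(im[y0:y1,x0:x1],None,fx=f,fy=f,interpolation=cv2.INTER_CUBIC)
    o,ex,ey,a=hang(s)
    for P_,c in (((25,-33,0),(0,0,255)),((25,33,0),(0,0,255)),((-25,-33,6),(0,0,255)),((14,25,92),(255,0,255)),((14,-13,92),(255,0,255)),((-14,25,92),(255,0,255)),((14,25,78),(255,0,255)),((0,-31,84),(0,255,255))):
        u=proj("scene",o+(ex*P_[0]+ey*P_[1]+np.array([0,0,P_[2]]))/1000)
        cv2.circle(big,tuple(int(round(v)) for v in ((u-[x0,y0]+.5)*f)),2,c,-1)
    r=np.array([np.cos(ry),np.sin(ry)]);e=np.array([-r[1],r[0]])
    for x,y,z in((22,110,140),(-22,110,140),(22,-110,140),(22,110,110),(22,-110,110)):
        u=proj("scene",np.r_[RO+(r*x+e*y)/1000,z/1000]); cv2.circle(big,tuple(int(round(v)) for v in ((u-[x0,y0]+.5)*f)),2,(0,255,0),-1)
    return big
E
python3 - <<'E'
from h import *
s=manip.read_state(); o,ex,ey,a=hang(s); print(torail(o),a-ry)
cv2.imwrite("pics/o3.png",overlay(cv2.imread("pics/scene3.png"),s,(180,150,340,230),5))
E
```

```text
[-0.00440704  0.18408089  0.04247773] 0.0017359884189561414
```

View pics/o3.png

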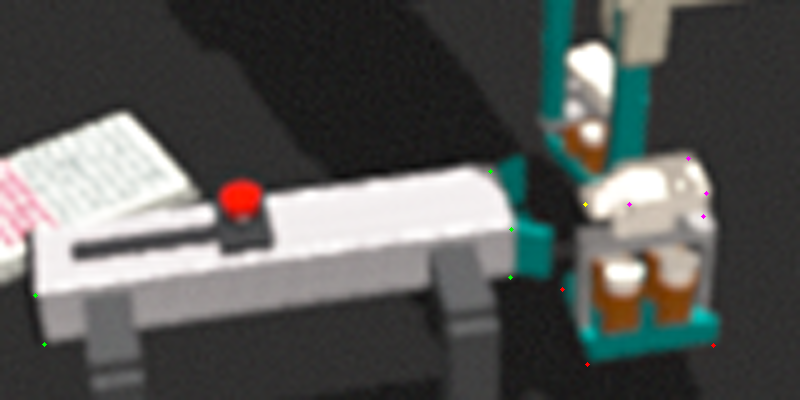

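The rail overlay matches. The hanger sits about 1.2 px above its prediction, and the post was off by the same amount before the grasp. So the cameras read world x a few mm low compared with the arm, and I'll shift the assumed rail centre about 3 mm towards +x. The exact centre I'll find by feel.

carry_out:
  motion:
    - [0.005,-0.011,-0.001,0]
    - [0,-0.01,-0.001,0]
    - [0,0,0,0]
    - [0,0,0,0]

```text
time: 5.68
tcp_pos: [0.5696, 0.078, 0.1815]
tcp_rot: [0.756, 0.655, -0.0, -0.0]
ft_force: [0.2, -0.1, -3.8]
opening: 0.0155
```

```bash
cat > look.py <<'E'
import sys
from h import *
s=manip.read_state(); o,ex,ey,a=hang(s); print(s["tcp_pos"].round(4),torail(o).round(4),(a-ry).round(4),s["ft_force"].round(2),s["torque"].round(3))
im=cv2.cvtColor(manip.get_image("scene"),cv2.COLOR_RGB2BGR);k=sys.argv[1]
cv2.imwrite(f"pics/s{k}.png",im); cv2.imwrite(f"pics/o{k}.png",overlay(im,s,(180,150,340,230),5) if len(sys.argv)<3 else cv2.resize(im[150:230,180:340],None,fx=5,fy=5,interpolation=cv2.INTER_CUBIC))
E
python3 look.py 4 x
```

```text
[0.5696 0.078  0.1815] [0.0041 0.1623 0.0402] -0.0012 [ 0.17 -0.14 -3.82] [-0.109  0.067  0.026]
```

View pics/o4.png

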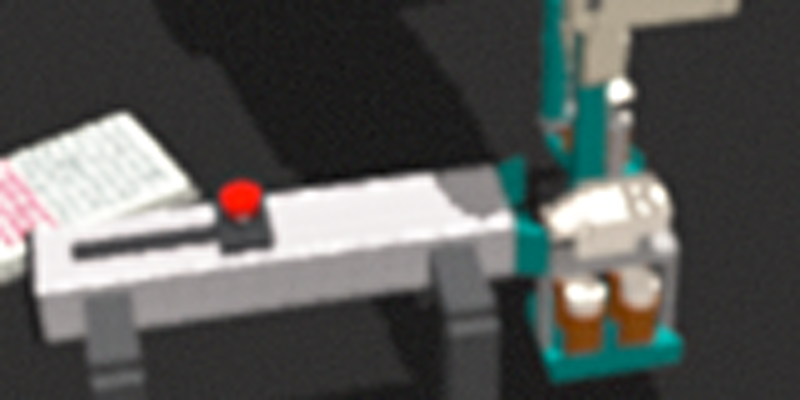

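The nose tip at (548,215) lines up with the middle of the flares at about (523,213). I'll feed in slowly and watch the forces.

carry_out:
  motion:
    - [-0.0007,-0.005,0,0]
    - [-0.0007,-0.005,0,0]
    - [-0.0007,-0.005,0,0]
    - [0,0,0,0]

```text
time: 6.07
tcp_pos: [0.5674, 0.0628, 0.1817]
tcp_rot: [0.756, 0.655, -0.0, 0.0]
ft_force: [0.3, -0.3, -3.4]
opening: 0.0157
```

carry_out:
  motion:
    - [-0.0007,-0.005,0,0]
    - [-0.0007,-0.005,0,0]
    - [0,0,0,0]

```text
time: 6.32
tcp_pos: [0.5656, 0.053, 0.1814]
tcp_rot: [0.756, 0.655, -0.001, -0.0]
ft_force: [-1.7, -0.6, -3.5]
opening: 0.0159
```

```bash
python3 look.py 5 x
```

```text
[0.5656 0.053  0.1814] [0.0037 0.137  0.0401] -0.0004 [-1.68 -0.63 -3.5 ] [-0.144  0.596 -0.083]
```

View pics/o5.png

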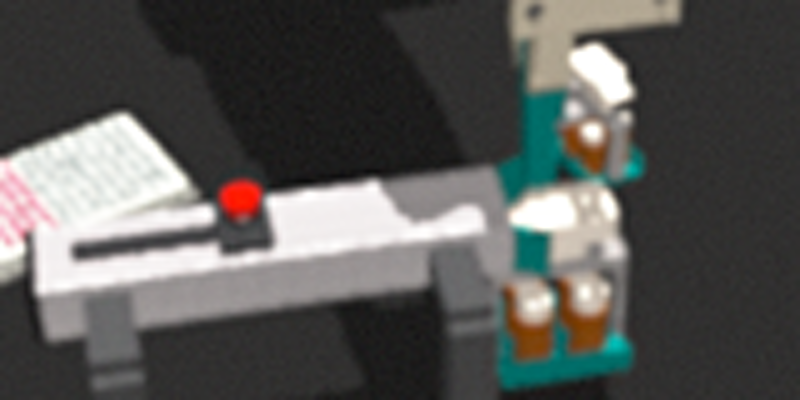

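There's -1.7 N in x, so the head is leaning on the +x flare. I'll back off in -x.

carry_out:
  motion:
    - [-0.002,0.0003,0,0]
    - [0,0,0,0]
    - [0,0,0,0]

```text
time: 6.62
tcp_pos: [0.5643, 0.0542, 0.1818]
tcp_rot: [0.755, 0.655, 0.0, 0.0]
ft_force: [0.6, 0.4, -3.4]
opening: 0.0159
```

carry_out:
  motion:
    - [-0.0007,-0.005,0,0]
    - [-0.0007,-0.005,0,0]
    - [0,0,0,0]
    - [0,0,0,0]

```text
time: 6.95
tcp_pos: [0.5628, 0.0442, 0.1819]
tcp_rot: [0.756, 0.655, 0.0, -0.0]
ft_force: [-0.9, 4.3, -1.5]
opening: 0.0157
```

carry_out:
  motion:
    - [0,0.002,0.002,0]
    - [0,0,0,0]
    - [0,0,0,0]

```text
time: 7.2
tcp_pos: [0.5629, 0.0459, 0.1837]
tcp_rot: [0.755, 0.655, -0.0, 0.0]
ft_force: [-0.8, -0.4, -3.1]
opening: 0.0158
```

```bash
python3 look.py 6 x
```

```text
[0.5629 0.0459 0.1837] [0.002  0.1296 0.0424] 0.0002 [-0.82 -0.38 -3.13] [-0.086  0.129  0.038]
```

View pics/o6.png

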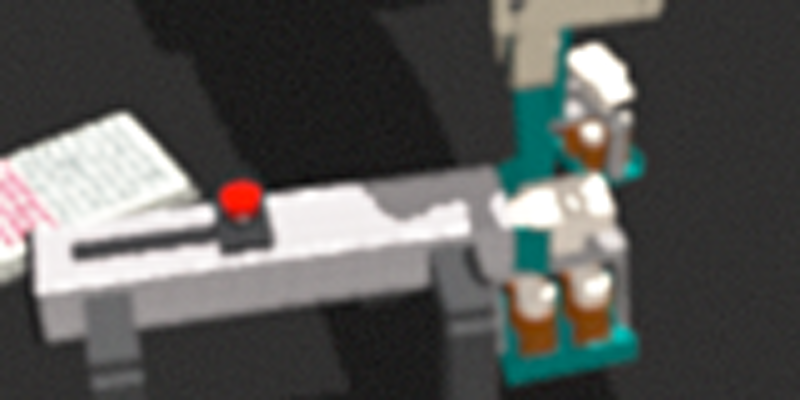

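```bash
python3 - <<'E'
from h import *
s=manip.read_state()
cv2.imwrite("pics/o6b.png",overlay(cv2.imread("pics/s6.png"),s,(250,110,330,230),6.5))
E
```

```text
(no output)
```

View pics/o6b.png

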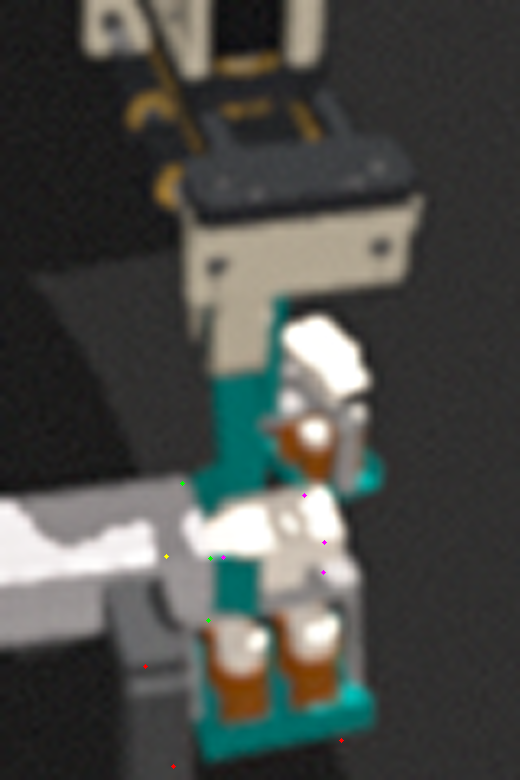

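The hanger slipped and pitched about 0.05 rad in the pads when it met the mouth, as its tray now sits about 10 mm behind the prediction. I'll back out, set it flat on the bench, regrip and try again.

carry_out:
  motion:
    - [0.001,0.01,0,0]
    - [0.002,0.015,0,0]
    - [0.003,0.02,0,0]
    - [0.003,0.02,0,0]
    - [0,0,0,0]

```text
time: 7.67
tcp_pos: [0.572, 0.1144, 0.1836]
tcp_rot: [0.755, 0.656, 0.0, -0.0]
ft_force: [0.6, 1.3, -3.5]
opening: 0.0159
```

carry_out:
  motion:
    - [0,0,-0.015,0]
    - [0,0,-0.015,0]
    - [0,0,-0.006,0]
    - [0,0,-0.003,0]
    - [0,0,0,0]

```text
time: 8.08
tcp_pos: [0.5716, 0.1111, 0.1443]
tcp_rot: [0.756, 0.655, -0.0, -0.0]
ft_force: [0.4, -1.2, -3.1]
opening: 0.0159
```

```bash
python3 - <<'E'
from h import *
s=manip.read_state(); o,ex,ey,a=hang(s); print(s["tcp_pos"].round(4),torail(o).round(4),s["ft_force"].round(2),s["torque"].round(3))
im=cv2.cvtColor(manip.get_image("scene"),cv2.COLOR_RGB2BGR);cv2.imwrite("pics/s7.png",im)
cv2.imwrite("pics/o7.png",overlay(im,s,(250,110,360,230),6))
E
```

```text
[0.5716 0.1111 0.1443] [0.0014 0.1953 0.003 ] [ 0.38 -1.19 -3.14] [-0.086  0.     0.045]
```

View pics/o7.png

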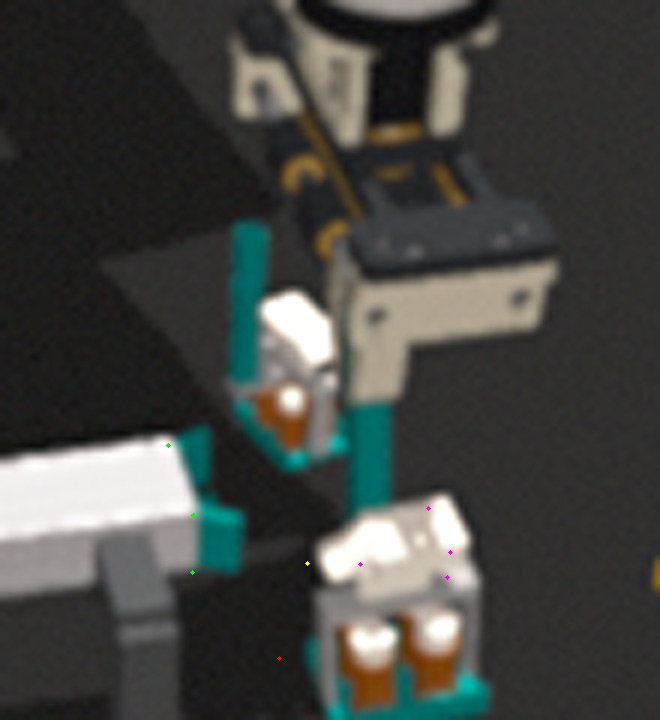

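carry_out:
  motion:
    - [0,0,-0.003,0]
    - [0,0,-0.001,0]
    - [0,0,0,0]
    - [0,0,0,0]

```text
time: 8.47
tcp_pos: [0.5726, 0.1114, 0.1429]
tcp_rot: [0.755, 0.655, 0.001, 0.001]
ft_force: [-4.9, 1.6, 10.4]
opening: 0.0158
```

carry_out:
  motion:
    - [0,0,0,0]
    - [0,0,0,0]
    - [0,0,0,0]
    - [0,0,0,0]
  jaw: -0.1

```text
time: 8.8
tcp_pos: [0.5719, 0.111, 0.1408]
tcp_rot: [0.756, 0.655, 0.0, 0.0]
ft_force: [-0.9, 0.6, -0.9]
opening: 0.0378
```

```bash
python3 - <<'E'
from h import *
s=manip.read_state(); o,ex,ey,a=hang(s); print(s["tcp_pos"].round(4),torail(o).round(4),s["ft_force"].round(2),s["torque"].round(3))
im=cv2.cvtColor(manip.get_image("scene"),cv2.COLOR_RGB2BGR);cv2.imwrite("pics/s8.png",im)
cv2.imwrite("pics/o8.png",overlay(im,s,(250,120,360,240),5))
E
```

```text
[0.5719 0.111  0.1408] [ 0.0018  0.1954 -0.0005] [-0.86  0.65 -0.9 ] [-0.009 -0.115  0.022]
```

View pics/o8.png

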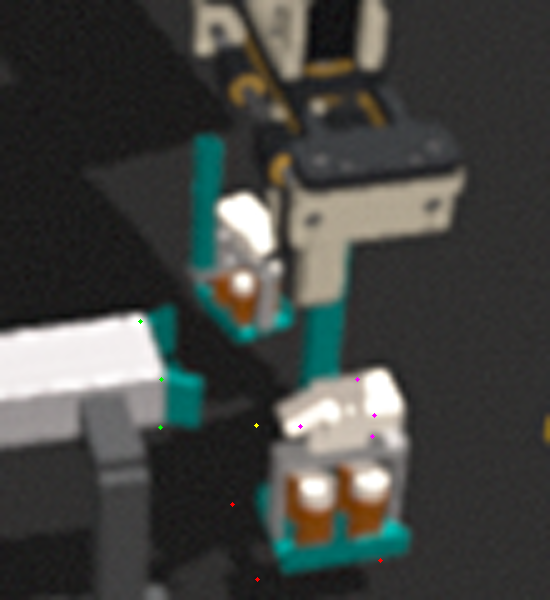

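```bash
python3 - <<'E'
from h import *
s=manip.read_state(); o,ex,ey,a=hang(s)
im=cv2.imread("pics/s8.png"); h=cv2.cvtColor(im,cv2.COLOR_BGR2HSV); m=cv2.inRange(h,(80,120,40),(100,255,255))
for z in(.110,.12):
    c=proj("scene",o-.04*ex+np.r_[0,0,z]); v=int(round(c[1])); us=np.where(m[v,300:330])[0]+300
    print("z",z,"pred",c.round(1),"px/mm y",((proj("scene",o-.04*ex+np.r_[0,0,z]+.01*ey)-c)/10).round(3),"teal",us.min(),us.max())
im0=cv2.imread("pics/scene2.png"); m0=cv2.inRange(cv2.cvtColor(im0,cv2.COLOR_BGR2HSV),(80,120,40),(100,255,255))
c=proj("scene",np.array([.4604,.2287,.110]));v=int(round(c[1]));us=np.where(m0[v,315:345])[0]+315;print("orig",c,us.min(),us.max())
E
```

```text
z 0.11 pred [308.8 184.8] px/mm y [ 0.38  -0.052] teal 300 318
z 0.12 pred [309.  181.7] px/mm y [ 0.382 -0.052] teal 306 318
orig [330.37499501 152.12448482] 327 334
```

On the bench the hanger sits about 12.5 mm towards +y of the pads, so it slid along them. I'll recentre and regrip.

carry_out:
  motion:
    - [0.0009,0.0062,0,0]
    - [0.0009,0.0062,0,0]
    - [0,0,0,0]
    - [0,0,0,0]
  jaw: -0.1

```text
time: 9.18
tcp_pos: [0.5736, 0.124, 0.1405]
tcp_rot: [0.755, 0.655, -0.0, 0.0]
ft_force: [-0.1, -0.1, -0.4]
opening: 0.042
```

carry_out:
  motion:
    - [0,0,0,0]
    - [0,0,0,0]
    - [0,0,0,0]
    - [0,0,0,0]
    - [0,0,0,0]
  jaw: -1

```text
time: 9.6
tcp_pos: [0.5737, 0.1234, 0.1407]
tcp_rot: [0.756, 0.655, 0.0, 0.0]
ft_force: [-0.2, 0.3, -0.9]
opening: 0.0159
```

carry_out:
  motion:
    - [0,0,0,0]
    - [0,0,0,0]
    - [0,0,0,0]

```text
time: 9.85
tcp_pos: [0.5737, 0.1234, 0.1407]
tcp_rot: [0.756, 0.655, 0.0, 0.0]
ft_force: [0.2, -0.4, -0.6]
opening: 0.016
```

```bash
python3 - <<'E'
from h import *
s=manip.read_state(); o,ex,ey,a=hang(s); print(s["tcp_pos"].round(4),torail(o).round(4),s["ft_force"].round(2),s["torque"].round(3),s["opening"])
im=cv2.cvtColor(manip.get_image("scene"),cv2.COLOR_RGB2BGR);cv2.imwrite("pics/s9.png",im)
cv2.imwrite("pics/o9.png",overlay(im,s,(250,120,360,240),5))
E
```

```text
[0.5737 0.1234 0.1407] [ 0.0017  0.2079 -0.0006] [ 0.17 -0.39 -0.59] [-0.164 -0.331  0.008] 0.01598363874606213
```

View pics/o9.png

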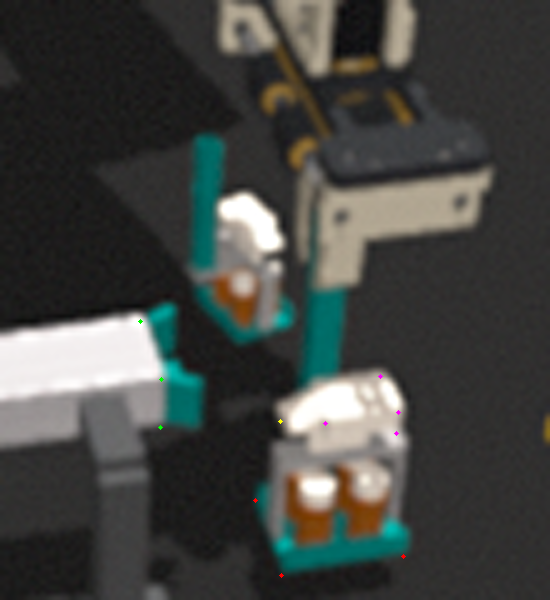

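Regrip is centred: head and tray agree with the prediction apart from the known camera bias. Lifting to entry height and approaching 2 mm further to -x.

carry_out:
  motion:
    - [0,0,0.01,0]
    - [0,0,0.015,0]
    - [0,0,0.015,0]
    - [0,0,0,0]
    - [0,0,0,0]

```text
time: 10.32
tcp_pos: [0.5736, 0.1235, 0.181]
tcp_rot: [0.756, 0.655, 0.0, 0.0]
ft_force: [-0.7, -0.3, -3.1]
opening: 0.0157
```

carry_out:
  motion:
    - [-0.003,-0.015,0,0]
    - [-0.003,-0.02,0,0]
    - [-0.003,-0.015,0,0]
    - [0,0,0,0]
    - [0,0,0,0]

```text
time: 10.73
tcp_pos: [0.5639, 0.0725, 0.1798]
tcp_rot: [0.756, 0.655, -0.001, -0.001]
ft_force: [-0.5, 0.1, -3.1]
opening: 0.0159
```

```bash
python3 - <<'E'
from h import *
s=manip.read_state(); o,ex,ey,a=hang(s); print(s["tcp_pos"].round(4),torail(o).round(4),s["ft_force"].round(2),s["torque"].round(3),s["opening"])
im=cv2.cvtColor(manip.get_image("scene"),cv2.COLOR_RGB2BGR);cv2.imwrite("pics/s10.png",im)
cv2.imwrite("pics/o10.png",overlay(im,s,(250,130,340,230),6))
E
```

```text
[0.5639 0.0725 0.1798] [-0.0007  0.156   0.0385] [-0.49  0.11 -3.06] [-0.006  0.045 -0.009] 0.015895825100518075
```

View pics/o10.png

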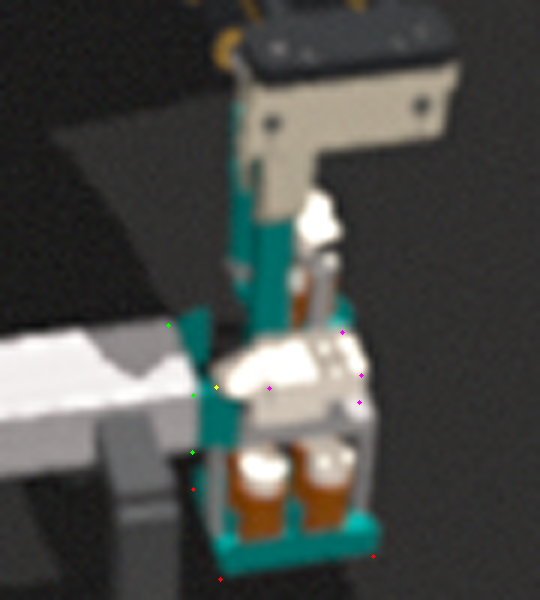

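carry_out:
  motion:
    - [-0.0007,-0.005,0.001,0]
    - [-0.0007,-0.005,0,0]
    - [0,0,0,0]
    - [0,0,0,0]

```text
time: 11.12
tcp_pos: [0.5631, 0.0634, 0.1816]
tcp_rot: [0.756, 0.655, 0.0, -0.0]
ft_force: [0.4, -0.9, -2.8]
opening: 0.0155
```

carry_out:
  motion:
    - [-0.0006,-0.004,0,0]
    - [0,0,0,0]
    - [0,0,0,0]

```text
time: 11.37
tcp_pos: [0.5625, 0.0594, 0.1816]
tcp_rot: [0.756, 0.655, -0.0, -0.0]
ft_force: [-0.5, 0.1, -3.3]
opening: 0.0158
```

carry_out:
  motion:
    - [-0.0004,-0.003,0,0]
    - [0,0,0,0]
    - [0,0,0,0]

```text
time: 11.62
tcp_pos: [0.5621, 0.0564, 0.1816]
tcp_rot: [0.756, 0.655, -0.0, -0.0]
ft_force: [0.1, -0.6, -2.8]
opening: 0.0157
```

carry_out:
  motion:
    - [-0.0004,-0.003,0,0]
    - [0,0,0,0]
    - [0,0,0,0]

```text
time: 11.87
tcp_pos: [0.5617, 0.0533, 0.1816]
tcp_rot: [0.756, 0.655, -0.0, -0.0]
ft_force: [0.6, 0.5, -2.5]
opening: 0.0161
```

carry_out:
  motion:
    - [-0.0004,-0.003,0,0]
    - [0,0,0,0]
    - [0,0,0,0]

```text
time: 12.12
tcp_pos: [0.5613, 0.0503, 0.1816]
tcp_rot: [0.756, 0.655, -0.0, -0.0]
ft_force: [-0.4, 0.7, -3.3]
opening: 0.0157
```

carry_out:
  motion:
    - [-0.0004,-0.003,0,0]
    - [0,0,0,0]
    - [0,0,0,0]

```text
time: 12.37
tcp_pos: [0.5609, 0.0473, 0.1816]
tcp_rot: [0.756, 0.655, 0.0, -0.0]
ft_force: [-0.7, -0.1, -3.1]
opening: 0.0157
```

carry_out:
  motion:
    - [-0.0004,-0.003,0,0]
    - [0,0,0,0]
    - [0,0,0,0]

```text
time: 12.62
tcp_pos: [0.5605, 0.0443, 0.1817]
tcp_rot: [0.756, 0.655, -0.0, -0.0]
ft_force: [0.6, -0.5, -3.9]
opening: 0.0159
```

```bash
python3 - <<'E'
from h import *
s=manip.read_state(); o,ex,ey,a=hang(s); print(s["tcp_pos"].round(4),torail(o).round(4),s["ft_force"].round(2),s["torque"].round(3),s["opening"])
im=cv2.cvtColor(manip.get_image("scene"),cv2.COLOR_RGB2BGR);cv2.imwrite("pics/s11.png",im)
cv2.imwrite("pics/o11.png",overlay(im,s,(250,130,340,230),6))
E
```

```text
[0.5605 0.0443 0.1817] [-1.000e-04  1.277e-01  4.040e-02] [ 0.61 -0.49 -3.93] [-0.102  0.009  0.006] 0.015944431741717117
```

View pics/o11.png

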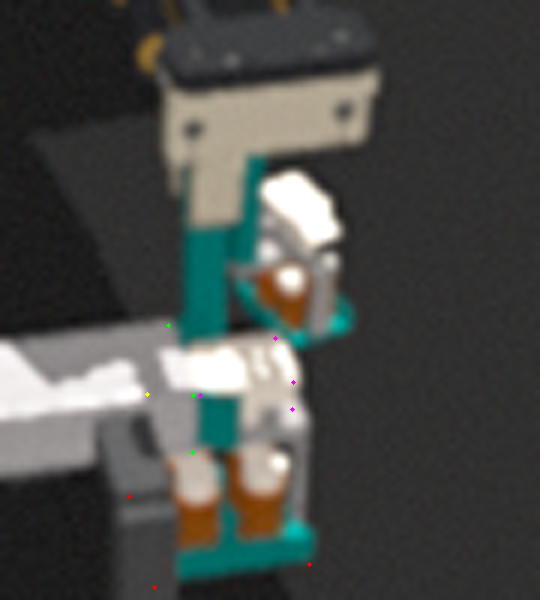

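The nose is inside and past the earlier stall point with no contact force. Continuing in small steps.

carry_out:
  motion:
    - [-0.0004,-0.003,0,0]
    - [0,0,0,0]
    - [-0.0004,-0.003,0,0]
    - [0,0,0,0]

```text
time: 13.0
tcp_pos: [0.5597, 0.0381, 0.1816]
tcp_rot: [0.756, 0.655, -0.0, 0.0]
ft_force: [-0.2, -0.5, -3.0]
opening: 0.0161
```

carry_out:
  motion:
    - [-0.0004,-0.003,0,0]
    - [0,0,0,0]
    - [-0.0004,-0.003,0,0]
    - [0,0,0,0]

```text
time: 13.33
tcp_pos: [0.5589, 0.0321, 0.1816]
tcp_rot: [0.756, 0.655, -0.0, 0.0]
ft_force: [0.0, -0.7, -3.9]
opening: 0.0156
```

The neck is now in the slot. I'll probe sideways for the centre.

carry_out:
  motion:
    - [0.002,-0.0003,0,0]
    - [0,0,0,0]
    - [0,0,0,0]

```text
time: 13.58
tcp_pos: [0.5609, 0.0321, 0.1816]
tcp_rot: [0.755, 0.655, -0.0, -0.0]
ft_force: [-0.1, -1.8, -2.8]
opening: 0.016
```

carry_out:
  motion:
    - [-0.002,0.0003,0,0]
    - [-0.002,0.0003,0,0]
    - [0,0,0,0]
    - [0,0,0,0]

```text
time: 13.92
tcp_pos: [0.5569, 0.0329, 0.1817]
tcp_rot: [0.755, 0.655, 0.0, 0.0]
ft_force: [-0.6, -0.1, -2.8]
opening: 0.0155
```

carry_out:
  motion:
    - [0.0015,-0.0043,0,0]
    - [-0.0006,-0.004,0,0]
    - [-0.0006,-0.004,0,0]
    - [0,0,0,0]

```text
time: 14.25
tcp_pos: [0.5572, 0.0196, 0.1816]
tcp_rot: [0.756, 0.655, -0.0, 0.0]
ft_force: [-0.8, 0.1, -3.6]
opening: 0.0159
```

carry_out:
  motion:
    - [-0.0006,-0.004,0,0]
    - [-0.0006,-0.004,0,0]
    - [-0.0006,-0.004,0,0]
    - [-0.0006,-0.004,0,0]
    - [0,0,0,0]

```text
time: 14.67
tcp_pos: [0.5547, 0.0037, 0.1816]
tcp_rot: [0.756, 0.655, -0.0, 0.0]
ft_force: [-0.7, 0.1, -2.9]
opening: 0.0159
```

carry_out:
  motion:
    - [0,0,-0.002,0]
    - [0,0,0,0]
    - [0,0,-0.0015,0]
    - [0,0,0,0]
    - [0,0,0,0]

```text
time: 15.08
tcp_pos: [0.5548, 0.0046, 0.178]
tcp_rot: [0.755, 0.655, -0.0, -0.0]
ft_force: [-0.4, -0.0, -3.1]
opening: 0.016
```

carry_out:
  motion:
    - [0,0,-0.001,0]
    - [0,0,0,0]
    - [0,0,0,0]

```text
time: 15.33
tcp_pos: [0.5552, 0.0045, 0.1777]
tcp_rot: [0.755, 0.655, 0.0, 0.0]
ft_force: [-1.6, -0.8, 2.7]
opening: 0.0159
```

```bash
python3 - <<'E'
from h import *
s=manip.read_state(); o,ex,ey,a=hang(s); print(s["tcp_pos"].round(4),torail(o).round(4),s["ft_force"].round(2),s["torque"].round(3),s["opening"])
im=cv2.cvtColor(manip.get_image("scene"),cv2.COLOR_RGB2BGR);cv2.imwrite("pics/s12.png",im)
cv2.imwrite("pics/o12.png",cv2.resize(im[110:230,180:340],None,fx=5,fy=5,interpolation=cv2.INTER_CUBIC))
E
```

```text
[0.5552 0.0045 0.1777] [0.0002 0.0876 0.0364] [-1.58 -0.78  2.7 ] [0.082 0.138 0.05 ] 0.015880636510712223
```

View pics/o12.png

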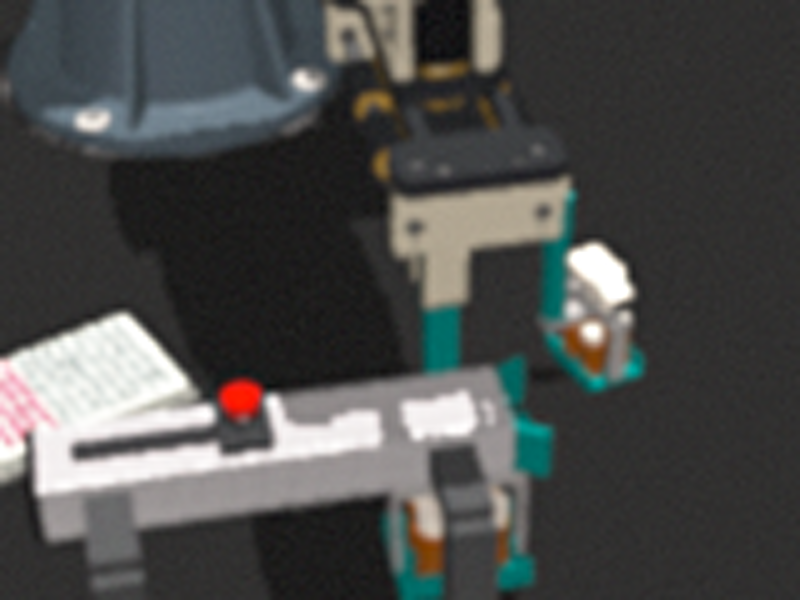

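The hanger's head is fully inside, with its sunlit outline visible at about (260,195) full frame, and it rests on the lips at the predicted height (+2.7 N in z). For the push I'll regrip across y: that makes pushing rigid with no slip or pitch, and the rail carries the weight.

carry_out:
  motion:
    - [0,0,0,0]
    - [0,0,0,0]
    - [0,0,0,0]
    - [0,0,0,0]
    - [0,0,0,0]
  jaw: -0.1

```text
time: 15.8
tcp_pos: [0.5548, 0.0045, 0.177]
tcp_rot: [0.755, 0.655, -0.0, -0.0]
ft_force: [0.2, 0.7, 0.7]
opening: 0.0411
```

carry_out:
  motion:
    - [0,0,0,0.2]
    - [0,0,0,0.241]
    - [0,0,0,0.241]
    - [0,0,0,0.241]
    - [0,0,0,0.241]

```text
time: 16.22
tcp_pos: [0.5549, 0.0045, 0.1771]
tcp_rot: [0.533, 0.846, -0.0, -0.0]
ft_force: [0.2, 1.0, -0.2]
opening: 0.0421
```

carry_out:
  motion:
    - [0,0,0,0.241]
    - [0,0,0,0.241]
    - [0,0,0,0.241]
    - [0,0,0,0.241]
    - [0,0,0,0.241]

```text
time: 16.63
tcp_pos: [0.5549, 0.0045, 0.1771]
tcp_rot: [0.258, 0.966, -0.0, 0.0]
ft_force: [-0.5, -0.9, -0.4]
opening: 0.0413
```

carry_out:
  motion:
    - [0,0,0,0.241]
    - [0,0,0,0.241]
    - [0,0,0,0.291]
    - [0,0,0,0]
    - [0,0,0,0]

```text
time: 17.05
tcp_pos: [0.5548, 0.0045, 0.1771]
tcp_rot: [0.083, 0.997, -0.0, -0.0]
ft_force: [-0.8, -0.4, 0.3]
opening: 0.0418
```

```bash
python3 - <<'E'
from h import *
s=manip.read_state(); o,ex,ey,a=hang(s); print(s["tcp_pos"].round(4),a-ry,s["ft_force"].round(2),s["opening"],s["qpos"].round(2))
im=cv2.cvtColor(manip.get_image("scene"),cv2.COLOR_RGB2BGR);cv2.imwrite("pics/s13.png",im)
cv2.imwrite("pics/o13.png",cv2.resize(im[110:230,180:340],None,fx=5,fy=5,interpolation=cv2.INTER_CUBIC))
E
```

```text
[0.5548 0.0045 0.1771] 1.5465434018157533 [-0.76 -0.36  0.3 ] 0.04181183792028669 [-0.08  0.41  1.68 -0.    1.05 -1.48]
```

View pics/o13.png

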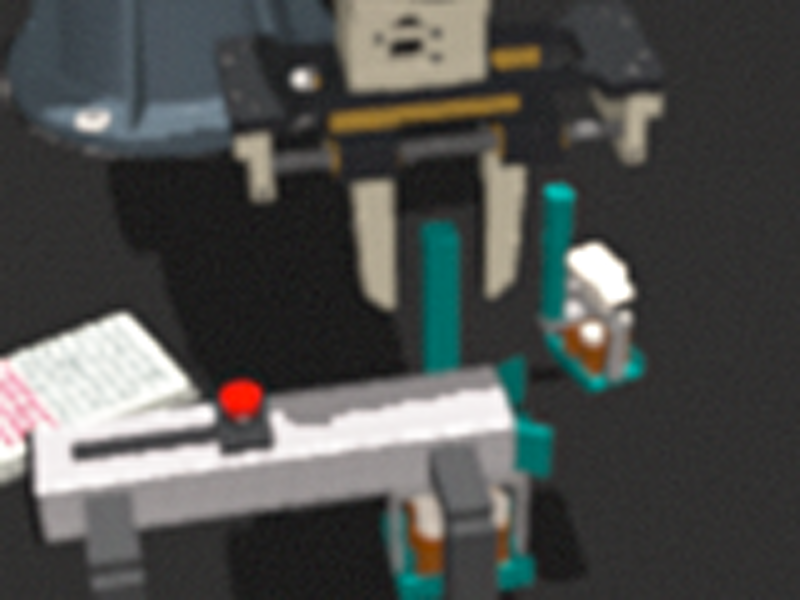

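The post stands upright and centred between the fingers at about (268,168). I'll finish the last 0.024 rad of turn and close.

carry_out:
  motion:
    - [0,0,0,0.048]
    - [0,0,0,0]
    - [0,0,0,0]
    - [0,0,0,0]
    - [0,0,0,0]
  jaw: -1

```text
time: 17.52
tcp_pos: [0.5548, 0.0045, 0.1771]
tcp_rot: [0.069, 0.998, 0.0, -0.0]
ft_force: [0.2, 0.3, 0.2]
opening: 0.0159
```

carry_out:
  motion:
    - [0,0,0,0]
    - [0,0,0,0]
    - [0,0,0,0]
    - [0,0,0,0]

```text
time: 17.85
tcp_pos: [0.5548, 0.0045, 0.1771]
tcp_rot: [0.069, 0.998, 0.0, -0.0]
ft_force: [0.2, 1.2, 0.4]
opening: 0.0159
```

```bash
python3 - <<'E'
from h import *
s=manip.read_state(); o,ex,ey,a=hang(s); print(s["tcp_pos"].round(4),torail(s["tcp_pos"]),a-ry,s["ft_force"].round(2),s["opening"],s["torque"])
E
```

```text
[0.5548 0.0045 0.1771] [-0.04012857  0.08749443  0.17707349] 1.5744178950571697 [0.19 1.19 0.36] 0.01587825117363474 [ 0.16231098 -0.11760548  0.04132418]
```

carry_out:
  motion:
    - [-0.0007,-0.005,0,0]
    - [-0.0007,-0.005,0,0]
    - [-0.0007,-0.005,0,0]
    - [-0.0007,-0.005,0,0]
    - [0,0,0,0]

```text
time: 18.27
tcp_pos: [0.5519, -0.0167, 0.1771]
tcp_rot: [0.07, 0.998, -0.0, -0.0]
ft_force: [0.4, 0.3, -1.6]
opening: 0.0157
```

carry_out:
  motion:
    - [-0.0007,-0.005,0,0]
    - [-0.0007,-0.005,0,0]
    - [-0.0007,-0.005,0,0]
    - [-0.0007,-0.005,0,0]
    - [0,0,0,0]

```text
time: 18.68
tcp_pos: [0.5491, -0.0366, 0.1771]
tcp_rot: [0.069, 0.998, -0.0, -0.0]
ft_force: [0.3, -0.9, 0.1]
opening: 0.0163
```

carry_out:
  motion:
    - [-0.0007,-0.005,0,0]
    - [-0.0007,-0.005,0,0]
    - [-0.0007,-0.005,0,0]
    - [0,0,0,0]

```text
time: 19.02
tcp_pos: [0.547, -0.0515, 0.1771]
tcp_rot: [0.069, 0.998, -0.0, -0.0]
ft_force: [0.2, -0.9, -0.6]
opening: 0.0159
```

```bash
cat > k.py <<'E'
import sys
from h import *
s=manip.read_state(); print(torail(s["tcp_pos"]).round(4),s["ft_force"].round(2),s["torque"].round(2))
im=cv2.cvtColor(manip.get_image("scene"),cv2.COLOR_RGB2BGR);k=sys.argv[1];cv2.imwrite(f"pics/s{k}.png",im)
cv2.imwrite(f"pics/o{k}.png",cv2.resize(im[110:230,180:340],None,fx=5,fy=5,interpolation=cv2.INTER_CUBIC))
m=cv2.inRange(cv2.cvtColor(im,cv2.COLOR_BGR2HSV),(0,150,80),(8,255,255))[160:215,180:290]
g=(im[:,:,2].astype(float)-np.maximum(im[:,:,1],im[:,:,0]))[160:215,180:290]; g[g<40]=0
v,u=np.indices(g.shape); print("knob px",(180+(g*u).sum()/g.sum()).round(2),(160+(g*v).sum()/g.sum()).round(2))
E
python3 k.py 14
```

```text
[-0.0399  0.031   0.1771] [ 0.23 -0.91 -0.58] [-0.11 -0.13 -0.06]
knob px 221.01 189.91
```

View pics/o14.png

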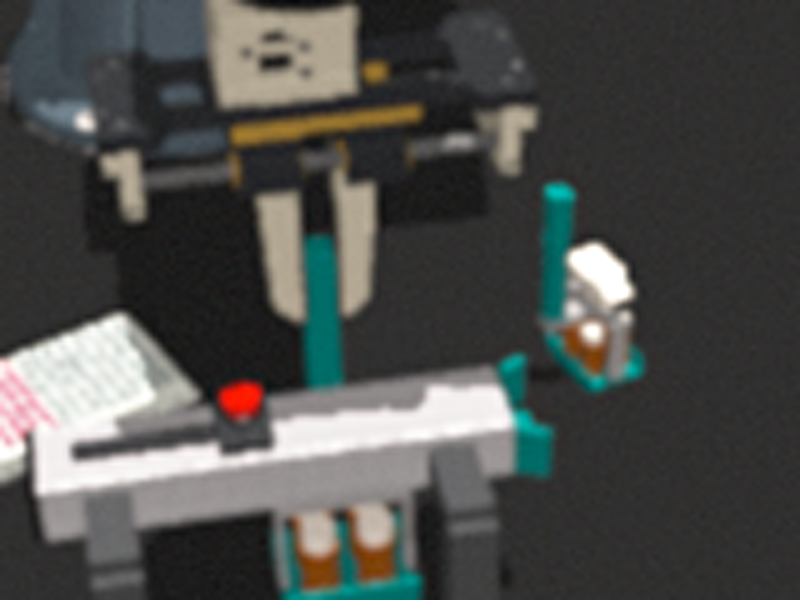

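```bash
sed -i 's/180:290\]/218:238]/g; s/160:215/180:200/g; s/(180+(g\*u)/(218+(g*u)/; s/(160+(g\*v)/(180+(g*v)/' k.py; python3 k.py 14b
```

```text
[-0.0399  0.0313  0.1771] [-0.49  0.52 -2.34] [-0.14 -0.12  0.01]
knob px 227.76 189.31
```

carry_out:
  motion:
    - [-0.0007,-0.005,0,0]
    - [-0.0006,-0.004,0,0]
    - [-0.0006,-0.004,0,0]
    - [0,0,0,0]

```text
time: 19.45
tcp_pos: [0.5451, -0.0643, 0.1771]
tcp_rot: [0.069, 0.998, -0.0, -0.0]
ft_force: [0.0, -0.5, 0.3]
opening: 0.0155
```

```bash
python3 k.py 15
```

```text
[-0.04    0.018   0.1771] [ 0.   -0.49  0.27] [-0.11 -0.14 -0.02]
knob px 227.77 189.3
```

carry_out:
  motion:
    - [-0.0004,-0.003,0,0]
    - [-0.0004,-0.003,0,0]
    - [0,0,0,0]

```text
time: 19.75
tcp_pos: [0.5444, -0.07, 0.1771]
tcp_rot: [0.069, 0.998, -0.0, -0.0]
ft_force: [-0.2, 0.1, -1.8]
opening: 0.0155
```

```bash
python3 k.py 16
```

```text
[-0.0399  0.0123  0.1771] [-0.22  0.13 -1.77] [-0.13 -0.13 -0.07]
knob px 227.73 189.34
```

carry_out:
  motion:
    - [-0.0004,-0.003,0,0]
    - [-0.0004,-0.003,0,0]
    - [0,0,0,0]

```text
time: 20.05
tcp_pos: [0.5436, -0.0757, 0.1771]
tcp_rot: [0.069, 0.998, 0.0, 0.0]
ft_force: [-0.2, 0.7, -0.7]
opening: 0.0162
```

```bash
python3 k.py 17
```

```text
[-0.0399  0.0065  0.1771] [-0.2   0.71 -0.72] [ 0.29 -0.17  0.09]
knob px 227.65 189.2
```

carry_out:
  motion:
    - [-0.0004,-0.003,0,0]
    - [-0.0004,-0.003,0,0]
    - [0,0,0,0]

```text
time: 20.35
tcp_pos: [0.5428, -0.082, 0.1771]
tcp_rot: [0.069, 0.998, -0.0, 0.0]
ft_force: [0.4, 1.6, -0.8]
opening: 0.0156
```

```bash
python3 k.py 18
```

```text
[-0.0398  0.0002  0.1771] [ 0.37  1.61 -0.77] [ 0.44 -0.12  0.05]
knob px 227.42 188.28
```

carry_out:
  motion:
    - [-0.0004,-0.003,0,0]
    - [-0.0004,-0.003,0,0]
    - [0,0,0,0]

```text
time: 20.65
tcp_pos: [0.542, -0.0881, 0.1771]
tcp_rot: [0.069, 0.998, -0.0, -0.0]
ft_force: [0.3, 0.4, -0.6]
opening: 0.0157
```

```bash
python3 k.py 19
```

```text
[-0.0397 -0.0061  0.1771] [ 0.32  0.36 -0.6 ] [ 0.16 -0.17  0.03]
knob px 227.39 188.48
```

The latch is up: the knob rose about 1 px starting near y=+0.005, so I expect it to latch near y=-0.044. Continuing, then fine steps.

carry_out:
  motion:
    - [-0.0006,-0.004,0,0]
    - [-0.0006,-0.004,0,0]
    - [-0.0006,-0.004,0,0]
    - [-0.0006,-0.004,0,0]
    - [0,0,0,0]

```text
time: 21.12
tcp_pos: [0.5395, -0.1045, 0.1771]
tcp_rot: [0.069, 0.998, -0.0, -0.0]
ft_force: [0.5, -1.6, -0.6]
opening: 0.0165
```

carry_out:
  motion:
    - [-0.0006,-0.004,0,0]
    - [-0.0006,-0.004,0,0]
    - [-0.0004,-0.003,0,0]
    - [0,0,0,0]

```text
time: 21.45
tcp_pos: [0.5379, -0.1152, 0.1771]
tcp_rot: [0.069, 0.998, -0.0, -0.0]
ft_force: [0.5, -0.4, -0.7]
opening: 0.016
```

```bash
python3 k.py 20
```

```text
[-0.0399 -0.0334  0.1771] [ 0.5  -0.39 -0.71] [-0.08 -0.02 -0.04]
knob px 227.41 188.37
```

carry_out:
  motion:
    - [-0.0003,-0.002,0,0]
    - [-0.0003,-0.002,0,0]
    - [0,0,0,0]

```text
time: 21.75
tcp_pos: [0.5374, -0.1187, 0.1771]
tcp_rot: [0.069, 0.998, 0.0, -0.0]
ft_force: [0.3, 1.4, -1.4]
opening: 0.0158
```

```bash
python3 k.py 21
```

```text
[-0.0399 -0.037   0.1771] [ 0.27  1.38 -1.39] [ 0.21 -0.11  0.04]
knob px 227.53 188.33
```

carry_out:
  motion:
    - [-0.0003,-0.002,0,0]
    - [0,0,0,0]
    - [0,0,0,0]

```text
time: 22.05
tcp_pos: [0.5371, -0.1206, 0.1771]
tcp_rot: [0.069, 0.998, -0.0, -0.0]
ft_force: [-0.2, 0.4, -0.6]
opening: 0.0159
```

```bash
python3 k.py 22
```

```text
[-0.0399 -0.0389  0.1771] [-0.24  0.38 -0.63] [ 0.14 -0.11  0.02]
knob px 227.47 188.32
```

carry_out:
  motion:
    - [-0.0003,-0.002,0,0]
    - [0,0,0,0]
    - [0,0,0,0]

```text
time: 22.35
tcp_pos: [0.5368, -0.1224, 0.1771]
tcp_rot: [0.069, 0.998, 0.0, -0.0]
ft_force: [-0.2, 3.4, -0.7]
opening: 0.0159
```

```bash
python3 k.py 23
```

```text
[-0.04   -0.0407  0.1771] [-0.22  3.4  -0.67] [ 0.73 -0.25  0.17]
knob px 227.59 188.26
```

carry_out:
  motion:
    - [-0.0002,-0.0015,0,0]
    - [0,0,0,0]
    - [0,0,0,0]

```text
time: 22.65
tcp_pos: [0.5366, -0.1238, 0.1771]
tcp_rot: [0.069, 0.998, 0.0, -0.0]
ft_force: [0.8, 5.3, -0.6]
opening: 0.016
```

```bash
python3 k.py 24
```

```text
[-0.04   -0.0421  0.1771] [ 0.8   5.34 -0.58] [ 1.08 -0.24  0.2 ]
knob px 227.58 188.26
```

Buffer contact shows a rising +y force (5.3 N). Moving on in 1 mm steps.

carry_out:
  motion:
    - [-0.00015,-0.001,0,0]
    - [0,0,0,0]
    - [0,0,0,0]

```text
time: 22.95
tcp_pos: [0.5365, -0.1247, 0.1771]
tcp_rot: [0.069, 0.998, 0.0, -0.0]
ft_force: [0.6, 5.2, -0.1]
opening: 0.0159
```

```bash
python3 k.py 25
```

```text
[-0.04   -0.0431  0.1771] [ 0.63  5.24 -0.06] [ 1.29 -0.21  0.23]
knob px 227.6 188.28
```

carry_out:
  motion:
    - [-0.00015,-0.001,0,0]
    - [0,0,0,0]
    - [0,0,0,0]

```text
time: 23.25
tcp_pos: [0.5364, -0.1258, 0.1772]
tcp_rot: [0.069, 0.998, 0.0, 0.0]
ft_force: [0.8, 5.6, -0.4]
opening: 0.016
```

```bash
python3 k.py 26
```

```text
[-0.0399 -0.0441  0.1772] [ 0.75  5.63 -0.42] [ 1.31 -0.25  0.17]
knob px 227.74 189.61
```

The knob dropped back from row 188.3 to 189.6, so it's latched. I'll ease off 1 mm so the latch takes the load, and check before opening.

carry_out:
  motion:
    - [0.0001,0.001,0,0]
    - [0,0,0,0]
    - [0,0,0,0]

```text
time: 23.55
tcp_pos: [0.5365, -0.1252, 0.1771]
tcp_rot: [0.069, 0.998, -0.0, 0.0]
ft_force: [-0.1, 1.6, -0.7]
opening: 0.0157
```

```bash
python3 k.py 27
```

```text
[-0.0399 -0.0435  0.1771] [-0.14  1.64 -0.67] [ 0.61 -0.29  0.1 ]
knob px 227.64 189.61
```

View pics/o27.png

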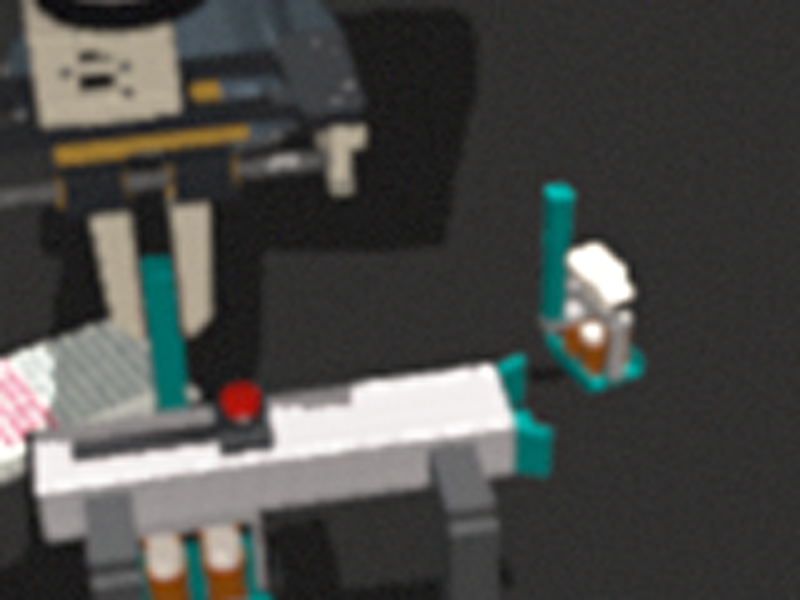

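The knob is down at (228,190), and the push fell from 5.6 to 1.6 N over 0.6 mm, so the latch is holding. Releasing and lifting away.

carry_out:
  motion:
    - [0,0,0,0]
    - [0,0,0,0]
    - [0,0,0,0]
    - [0,0,0,0]
    - [0,0,0,0]
  jaw: 0

```text
time: 24.02
tcp_pos: [0.5365, -0.1252, 0.1772]
tcp_rot: [0.069, 0.998, -0.0, 0.0]
ft_force: [-0.3, -0.3, 0.0]
opening: 0.0439
```

carry_out:
  motion:
    - [0,0,0.01,0]
    - [0,0,0.02,0]
    - [0,0,0.03,0]
    - [0,0,0.03,0]
    - [0,0,0,0]

```text
time: 24.43
tcp_pos: [0.5384, -0.1257, 0.2736]
tcp_rot: [0.069, 0.998, -0.001, 0.004]
ft_force: [0.5, -0.3, 0.3]
opening: 0.0463
```

carry_out:
  motion:
    - [0,0,0,0]
    - [0,0,0,0]
    - [0,0,0,0]
    - [0,0,0,0]

```text
time: 24.77
tcp_pos: [0.536, -0.1249, 0.2662]
tcp_rot: [0.069, 0.998, 0.0, -0.001]
ft_force: [-0.5, -0.9, -0.1]
opening: 0.0463
```

```bash
python3 k.py 28; python3 - <<'E'
from h import *
im=cv2.imread("pics/s28.png")
for z in(.175,.16): print(proj("scene",np.r_[ (RO+np.array([[np.cos(ry),-np.sin(ry)],[np.sin(ry),np.cos(ry)]])@np.array([-.04,-.0435])),z+.037]))
cv2.imwrite("pics/full28.png",im)
E
```

```text
[-0.0404 -0.0433  0.2662] [-0.53 -0.93 -0.14] [ 0.03 -0.18 -0.01]
knob px 228.13 189.49
[210.4963104  163.14702936]
[211.11766673 168.4296953 ]
```

View pics/o28.png

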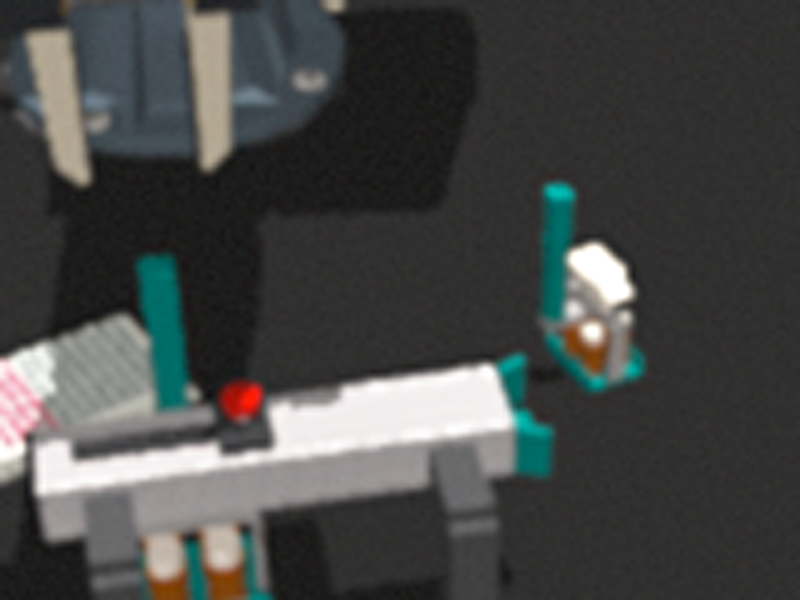

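View pics/s28.png

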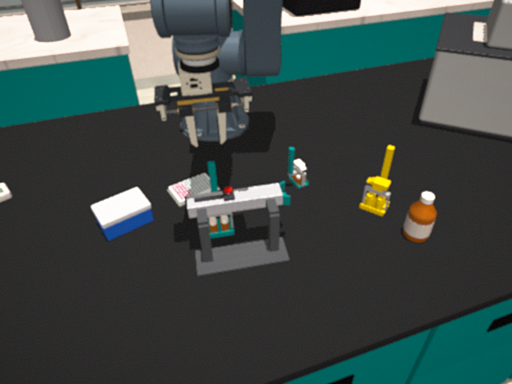

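The released hanger stands upright, with its post top at (211,162) against a predicted (210.5,163). The knob is down, the bystanders are unmoved and the gripper is clear. Handing in.

```bash
python3 -c "
from cell import manip
print(manip.hand_in())"
```

```text
the job is handed in; nothing more can be done
None
```

The vial hanger is latched in the rail and released, and the job was handed in at about 25 s. The hand-in reported no verdict, and I couldn't read the latch and buffer joints directly.

**What I did:** I gripped the larger teal hanger across x. The first try at the mouth was about 2–4 mm too far to +x: it stalled with about 4 N measured at the wrist, and the hanger slid about 12 mm in the pads. I backed out, set it flat on the bench, regripped and then entered freely, with ±2 mm sideways probes finding no contact. With the runner resting on the lips I regripped across y and pushed in short steps. The push reached about 5.6 N at the wrist, and the latch dropped with the hanger at about rail y -44 mm.

**Last checks:**
- **Latch:** the knob went from row 189.3 (down) to 188.3 (riding on the runner) to 189.6 (dropped), and read 189.5 after release.
- **Hold:** easing back 0.6 mm cut the push from 5.6 to 1.6 N, so the latch is taking the buffer's load.
- **Hanger:** the post is upright, and its top is within about 1 px of the prediction.
- **Gripper and bystanders:** the gripper is clear of everything, and in the last scene picture the well plate, bottle and tip box look to be in their starting places.

**Disagreement:** the scene camera read the hanger about 1.2 px (roughly 4 mm) off the arm's own position. I took that as a camera bias and shifted the rail centre about 3 mm, which was wrong and caused the first stall. The original estimate was right.

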